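Check a valve spring on the lever tester

ROBOT

A 7-joint arm with a two-finger parallel gripper is mounted at the origin on a cart in front of the work surface, level with it; the furniture and walls round the work are solid. World frame = base frame: x ahead of the robot, y to its left, z up, the work surface at z = 0. Lengths are in m, angles in degrees, forces in N, time in s.
With the tool pointing down it reaches from about 0.4 to 0.85 m from the base axis. Payload 10.4 kg.
Tool frame: the origin (TCP) lies on the mounting face of the last link; the fingertips stand 182 mm ahead of it and the grasp point (between the pads) lies 164 mm ahead of it; z points along the fingers, y is the line along which they close (so a half turn about z gives the same grasp; the last joint's range is limited). The gripper opens to 87 mm and grips with 3 to 60 N. Pads are 19 mm wide; open, the fingers measure 117 mm over their backs; the gripper's body (75 mm by 190 mm) begins 51 mm behind the grasp point.
Start: joints at [68.721, 19.034, -3.707, 83.658, 1.238, 77.344, -5.071], TCP at [0.214, -0.587, 0.405] pointing down, gripper open.
Joint ranges: [-148.97, 148.97], [-28.65, 121.19], [-84.17, 76.75], [9.2, 138.47], [-72.65, 252.65], [3.7, 117.97], [-149.18, 149.18]. Speed limits (degrees/s): [127.2, 127.2, 159.86, 159.86, 180, 180, 180].

INTERFACE

Orientations are given as [roll, pitch, yaw] about the fixed x, y, z axes, in that order (R = Rz(yaw) Ry(pitch) Rx(roll)).
In Python, from station import manip gives the robot as it stands.
- The arm moves only by the shell command python3 -m pendant 'ROWS' [FORCE]. ROWS is JSON, a list of rows, each an object of numbers: "dx", "dy", "dz": the shift along the tool's x, y, z scaled (see below); "wx", "wy", "wz": the turn, a rotation vector about the tool's x, y, z scaled (see below); "fingers": the opening, from -1 (shut) to 1 (fully open). In form: [{"dx": .., "dy": .., "dz": .., "wx": .., "wy": .., "wz": .., "fingers": ..}, ...]. A call has 1 to 12 rows; each row shifts and turns the commanded pose from where the row before left it, along the tool's axes as they then stand; what a row does not reach is not made up. The controller multiplies each number of a shift by 0.02 m and each number of a turn by 1.5 rad. A row lasts 1/10 s, in which the tool goes at most 50 mm and 8.59 degrees, less where a joint would pass 70% of its speed; a pose out of reach is approached as far as the arm can. A call with a number of a shift or a turn outside -1 to 1 is refused whole. A call with a gripper value outside its range is refused whole. The fingers move at their own pace and stop on an object; FORCE is the grip in N (left out, the last holds). Time passes only in rows, so rows that do not move let the fingers close. It gives the time, the measured TCP pose, the force, the opening and the grip force at its end, in the units of the state.
- manip.get_obs(): the state, without advancing time (a new reading comes with each control period).
- manip.camera(name): name is "scene" or "top" or "wrist"; returns a dict with "img" (420x560x3 uint8, blue, green, red), "mtx" (3x3 intrinsics, pixels), "eye" and "attitude" of the camera in the world. Camera axes: x right, y up, looking along -z (the intrinsics and any distortion apply to the point x, -y, -z); pixel columns grow to the right and rows downward; lengths in m; the calibration is good to about 2 mm. The wrist camera is an equidistant fisheye: a pixel r from the principal point sees the ray r / f radians off the axis. A picture is of the moment at which its call begins. There is no depth.
- manip.finish_job(): hands the job in; it is judged then, once.
The state is a dict: "time_s": time; "joint_pos": joint angles; "dq": joint speeds; "effort": joint torques, N m; "eef_pos": TCP position; "tcp_rot": TCP orientation; "contact_force": force on the tool from outside, world axes, zero at the start; "torque": the same for the moment, N m; "finger_gap": opening from 0.0 (shut) to 1.0 (fully open); "gripper_force": force on a finger pad.
Only numpy, scipy, OpenCV 4.12 (cv2) and the standard library are available. Lean on these libraries where they do the work, as an engineer would, in place of code of your own. Each camera call takes 0.05 s, during which the arm holds its last target. There are 200 camera calls.

TASK

Test the valve spring: stand it on the tester's seat, swing the lever down onto it and press the handle down with a steady 12 newtons for about a second, never above 15, then swing the lever back up until it stays open by itself. The lever pushes the orange drag ring down the scale and the ring stays at the spring's loaded length: if the ring's upper edge has stayed above the red limit line the spring is good and goes into the round steel dish, if it was pushed below the line the spring is tired and goes into the red bin, set down inside and let go. Work the ring only through the lever, keep the lever off the ring unless the spring is under it, and leave the things lying around where they are.

Things in the scene. Friction and masses are not known exactly. Their poses are not given: they have to be found in the camera images.
- spring: Steel valve spring standing upright on the worktop: coil of 32 mm outer and 25 mm inner diameter, 42 to 52 mm tall (a used spring may have lost up to 10 mm of its height, how much is not known beforehand). Origin: centre of its lower end; z runs along its axis, up. Grip it across its diameter 30 to 40 mm above its lower end; it yields lengthwise only, about 3 N per mm. Mass about 0.17 kg.
- tester: Blue bench lever spring tester, screwed down. Origin: under the centre of the spring seat, at worktop height. Base plate 92 x 215 mm, 16 mm thick. In its frame: seat at (0, 0), lever hinge at y = -0.10 and 81 mm above the worktop, hinge axis along x; the lowered lever runs to +y over the seat. The scale (46 mm wide, up to 122 mm above the worktop, facing -x) stands at x = +0.049, y = +0.055.
- seat (a point): Centre of the spring seat, on the top face of the base plate. A steel boss 20 mm in diameter and 11 mm high, coned at the top to 13 mm, stands on it; the spring goes over the boss and its lower end rests on the plate.
- lever (a joint): Lever angle in rad: 0 = level, grows as it is raised, lowest -0.16. At the start it stands open, leaning back on its stop at 2.05 (117 degrees); raised past about 1.65 it falls back to the stop by itself, below that it falls down.
- foot (a point): Lowest point of the lever's domed foot, 100 mm from the hinge, 30 mm below the lever; it meets the spring at a lever angle between 0.14 and 0.03. The lever alone rests on the spring with 2 to 3 N; each newton of push at the handle adds 1.9 N and lowers the handle about 1.2 mm. A firm grip takes up 1 to 2 N of the push as the bar turns between the fingers; this is allowed for.
- handle (a point): Point to take the lever by: middle of the T-handle's rubber grip away from the scale (tester's -x side), on the bar's axis. The bar is round, 18 mm in diameter, 112 mm long, parallel to the hinge axis and 190 mm from it; the lever itself, 18 mm wide, meets it 33 mm from this point. At lever angle a it lies, in the tester's frame, at x = -0.033, y = -0.10 + 0.19 cos a, height 0.081 + 0.19 sin a.
- ring_edge (a point): Centre of the upper edge of the orange drag ring (17 mm in diameter, 8 mm high) on the upright rod in front of the scale. The ring moves up and down with 0.6 N of friction and stays where it is; at the start it is near the top, 100 to 104 mm above the worktop. A fork on the lever pushes it down, 155 mm from the hinge, when the lever is below about 0.17 rad.
- limit_line (a point): Middle of the red limit line, the 2 mm high pointer of the red flag clamped to the scale, 73 to 83 mm above the worktop; compare its height with that of the ring's upper edge.
- dish: Round steel dish for good springs, fixed by its magnet foot: 110 mm in diameter, rim 24 mm above the worktop, inner floor 85 mm in diameter and 3 mm above the worktop. Origin: centre of its underside.
- red_bin: Red plastic bin for tired springs, fixed: 217 x 162 mm, side and rear walls 90 mm high, the front wall at its -x end 46 mm high, inner floor 2 mm above the worktop. Origin: under the middle of the floor, x towards the rear wall; inside it is clear from x = -0.09 to 0.10 and y = -0.07 to 0.07.
- bottle: Bystander: small white bottle with black cap, 46 mm in diameter, 76 mm tall, standing; origin at the centre of its underside.
- tape_measure: Bystander: yellow tape measure, 66 x 73 x 35 mm; origin at the centre of its underside.
- marker: Bystander: black and white marker pen lying, 132 mm long along its y, 16 mm thick; origin at the centre of its underside.
- drag_ring: The orange drag ring itself (see the point on its upper edge); origin at the centre of its lower edge. Not to be touched.

How it is judged (in metres and radians):
On the way, in this order (a step that is already met when the one before it is completed fails the run):
1. the spring stands upright on the seat over the boss, let go, with the drag ring still near the top of the scale (horizontal distance between spring and seat below 0.006 m and z of spring in the frame of seat below 0.004 m and angle between spring's own z axis and vertical below 0.08 rad and contact force between the fingers and spring below 0.05 N and height (world z) of ring_edge above 0.097 m), for 0.2 s.
2. the lever loads the seated spring with its test load (17 to 30 N on the spring, which is 12 N at the handle give or take 2) for 0.8 s (horizontal distance between spring and seat below 0.006 m and z of spring in the frame of seat below 0.004 m and angle between spring's own z axis and vertical below 0.08 rad and contact force between spring and lever between 17 and 30 N), for 0.8 s.
3. the lever is swung back up until it stays open, the spring still on its seat (horizontal distance between spring and seat below 0.006 m and z of spring in the frame of seat below 0.004 m and angle between spring's own z axis and vertical below 0.08 rad and value of joint lever above 1.7 rad), for 0.2 s.
At the end, for the whole second after the job is handed in: The lever stands open (above 1.7 rad) and the spring rests, let go, inside the round steel dish if the drag ring's upper edge is above the middle of the red limit line, or inside the red bin if it is below it (within 2 mm of the line either place will do) (value of joint lever above 1.7 rad and ((z of ring_edge in the frame of limit_line above -0.002 m and (horizontal distance between spring and dish below 0.05 m and z of spring in the frame of dish below 0.04 m)) or (z of ring_edge in the frame of limit_line below 0.002 m and (x of spring in the frame of red_bin between -0.098 and 0.104 m and y of spring in the frame of red_bin between -0.075 and 0.075 m and z of spring in the frame of red_bin below 0.06 m))) and linear speed of spring below 0.02 m/s and angular speed of spring below 0.3 rad/s and contact force between the fingers and spring below 0.05 N); the robot touches nothing.
It fails at once if the spring is overloaded: more than 35 N from the lever (about 17 N at the handle) (contact force between spring and lever above 35 N).
It fails at once if the drag ring is touched by the robot (contact force between any of the arm, the fingers and drag_ring above 0.5 N).
It fails at once if the lever is pushed down onto the ring without the spring standing on the seat (value of joint lever below 0.05 rad and horizontal distance between spring and seat above 0.02 m).
It fails at once if a bystander is moved by more than 20 mm (distance of any of bottle, tape_measure, marker from where it was at the start of the episode above 0.02 m).
It also fails if it takes over 72 s, if anything falls off the work surface, if the arm or the gripper's body presses on something with over 40 N, if the wrist force passes 120 N, or if a joint passes its speed limit or range.

## Working session

There is one attempt and no reset: what is moved stays moved. The work goes in short steps, Python scripts to look and compute and a shell command to move; the robot and the scene stay as the last step left them, time stands still between calls to the robot, and variables do not carry over. Pictures are saved under pics/ and viewed, at most 13 in all, crops included, and the job is handed in when it is done.

```bash
ls; mkdir -p pics; python3 - <<'E'
from station import manip
import cv2,json
o=manip.get_obs();print(o)
for n in("scene","top"):
    c=manip.camera(n);cv2.imwrite(f"pics/{n}0.png",c["img"]);print(n,c["mtx"],c["eye"],c["attitude"],[k for k in c])
E
```

```text
pics
{'time_s': 0.0, 'joint_pos': array([68.72156059, 19.072341  , -3.70710946, 83.70619698,  1.23709844,
       77.34193619, -5.07152659]), 'dq': array([-0.02043162,  0.02113587,  0.05068269, -0.12976175, -0.05796498,
       -0.02037782, -0.06477391]), 'effort': array([ 1.27605090e-03, -6.23252177e+01,  2.55022093e-02, -3.89885116e+01,
       -6.11910014e-02,  3.99098976e-02,  1.39895819e-04]), 'eef_pos': array([ 0.21355889, -0.58724791,  0.40394816]), 'tcp_rot': array([-1.79919416e+02,  3.19368113e-03,  1.99838792e+01]), 'contact_force': array([-0.52617795,  0.31286432,  0.20582798]), 'torque': array([0.05500626, 0.0335013 , 0.03687175]), 'gripper_force': 0.0, 'finger_gap': 0.9990863356672197}
scene [[444.11938026   0.         277.46306837]
 [  0.         444.11938026 216.46565955]
 [  0.           0.           1.        ]] [-0.05321612  0.81475884  0.56574969] [  61.98023863    1.3096257  -140.72361335] ['img', 'mtx', 'eye', 'attitude']
top [[472.25328574   0.         278.14334563]
 [  0.         472.25328574 206.98696398]
 [  0.           0.           1.        ]] [0.38091729 0.13054449 1.23801495] [ 6.15629554e+00  1.53758233e-02 -8.90206351e+01] ['img', 'mtx', 'eye', 'attitude']
```

View pics/scene0.png

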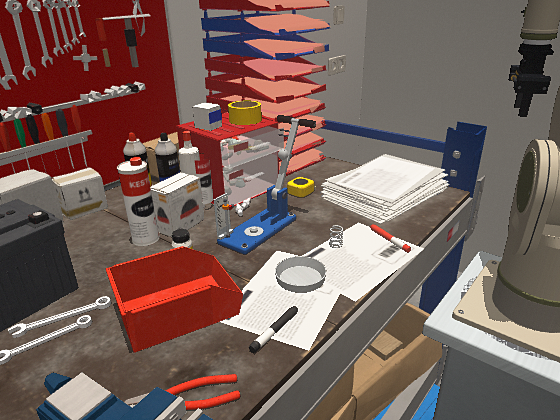

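View pics/top0.png

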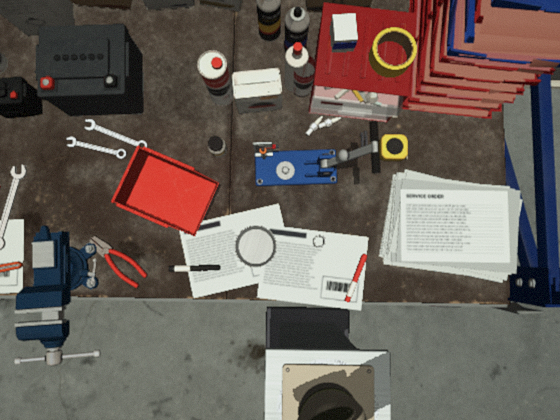

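The scene view shows the tester in the centre (seat ≈ (253,231)), spring at (337,236), dish at (301,273) and bin at (175,300). In the top view the seat is at (285,170), spring (318,240), dish (255,246), bin (166,190). Image up there is world +x and left is +y.

```bash
cat > h.py <<'E'
import numpy as np,cv2
from scipy.spatial.transform import Rotation as R
from station import manip
def rot(c): return R.from_euler('xyz',c["attitude"],degrees=True).as_matrix()
def ray(c,u,v,fish=False):
    K=c["mtx"];x=(u-K[0,2])/K[0,0];y=(v-K[1,2])/K[1,1]
    if fish:
        r=np.hypot(x,y);s=np.sin(r)/r if r>1e-9 else 1;d=np.array([x*s,-y*s,-np.cos(r)])
    else: d=np.array([x,-y,-1.])
    return rot(c)@d
def onz(c,u,v,z,fish=False):
    d=ray(c,u,v,fish);e=np.array(c["eye"]);return e+d*(z-e[2])/d[2]
def proj(c,p,fish=False):
    q=rot(c).T@(np.array(p)-c["eye"]);x,y,z=q[0],-q[1],-q[2];K=c["mtx"]
    if fish:
        r=np.hypot(x,y);t=np.arctan2(r,z);a=t/max(r,1e-9)
    else: a=1/z
    return np.array([K[0,0]*x*a+K[0,2],K[1,1]*y*a+K[1,2]])
def two(c1,p1,c2,p2,f1=False,f2=False):
    A=[];b=[]
    for c,p,f in((c1,p1,f1),(c2,p2,f2)):
        d=ray(c,*p,f);d/=np.linalg.norm(d);M=np.eye(3)-np.outer(d,d);A.append(M);b.append(M@c["eye"])
    x=np.linalg.lstsq(np.vstack(A),np.hstack(b),rcond=None)[0];return x
E
python3 - <<'E'
from h import *
t=manip.camera("top");im=t["img"].astype(int)
B,G,Rr=im[...,0],im[...,1],im[...,2]
def big(m,box):
    x0,y0,x1,y1=box;k=np.zeros(m.shape,np.uint8);k[y0:y1,x0:x1]=m[y0:y1,x0:x1]*255
    cs,_=cv2.findContours(k,cv2.RETR_EXTERNAL,cv2.CHAIN_APPROX_NONE);return max(cs,key=cv2.contourArea)
bl=big((B>90)&(B>Rr+50)&(B>G+30),(245,140,350,195))
r=cv2.minAreaRect(bl);print("plate",r);bp=[onz(t,*p,.016) for p in cv2.boxPoints(r)];print(np.round(bp,3),np.round(onz(t,*r[0],.016),4))
rb=big((Rr>120)&(Rr>G+70),(105,140,225,240));r=cv2.minAreaRect(rb);print("bin",r);print(np.round([onz(t,*p,.09) for p in cv2.boxPoints(r)],3))
for n,p,z in(("seat",(285,170),.027),("spring",(318,240),.045),("dish",(255,246),.024)):print(n,onz(t,*p,z))
a=cv2.resize(t["img"][135:200,245:345],None,fx=5,fy=5,interpolation=cv2.INTER_CUBIC)
b=cv2.resize(t["img"][215:275,230:340],None,fx=4.55,fy=4.55,interpolation=cv2.INTER_CUBIC)[:,:500]
cv2.imwrite("pics/crop1.png",np.vstack([a,b]))
E
```

```text
plate ((295.36846923828125, 167.05438232421875), (33.38146209716797, 80.3553695678711), 88.09085083007812)
[[ 0.658  0.198  0.016]
 [ 0.669 -0.014  0.016]
 [ 0.58  -0.017  0.016]
 [ 0.569  0.193  0.016]] [0.619  0.0897 0.016 ]
bin ((164.91476440429688, 190.83770751953125), (91.78751373291016, 66.42140197753906), 23.629377365112305)
[[0.508 0.546 0.09 ]
 [0.661 0.488 0.09 ]
 [0.572 0.277 0.09 ]
 [0.421 0.337 0.09 ]]
seat [0.60857411 0.11692333 0.027     ]
spring [0.42756738 0.031137   0.045     ]
dish [0.41028023 0.1906926  0.024     ]
```

View pics/crop1.png

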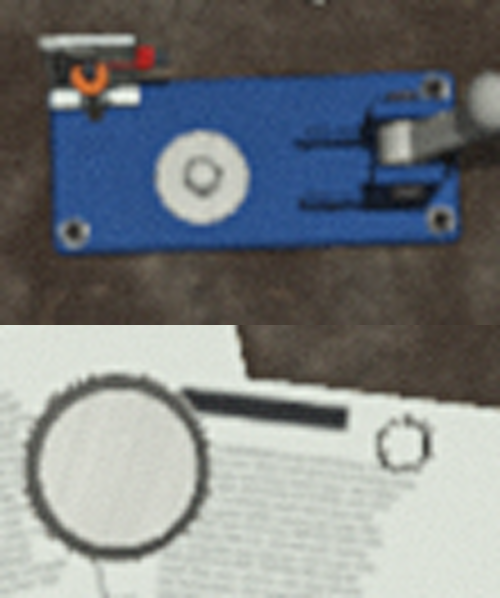

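Crop: seat disc and boss are at (285.0,169.9) px, the spring ring at (318.4,240.8), the dish at (255.3,245.6) and the ring at about (262.6,150.2). The red flag is next to the ring. Next I'll compute positions and the move towards the spring.

```bash
cat >> h.py <<'E'
PSI=2.9
def tool_down(yaw): return R.from_euler('xyz',[180,0,yaw],degrees=True)
def go(target,yaw,o=None):
    """target: grasp point xyz (tool down). prints tool-frame shift and turn in units, with current yaw for the shift"""
    o=o or manip.get_obs();c=R.from_euler('xyz',o["tcp_rot"],degrees=True)
    t=np.array(target)+[0,0,.164]
    print("eef",o["eef_pos"].round(4),"rot",o["tcp_rot"].round(2),"F",o["contact_force"].round(2),"gap",round(o["finger_gap"],3),"t",o["time_s"])
    print("shift units (cur yaw)",(c.inv().apply(t-o["eef_pos"])/.02).round(2)," after turn",(tool_down(yaw).inv().apply(t-o["eef_pos"])/.02).round(2)," turn",((c.inv()*tool_down(yaw)).as_rotvec()/1.5).round(3))
def tw(p,seat,psi=PSI):
    a=np.radians(psi);return np.array([seat[0]+p[0]*np.cos(a)-p[1]*np.sin(a),seat[1]+p[0]*np.sin(a)+p[1]*np.cos(a),p[2]])
E
python3 - <<'E'
from h import *
t=manip.camera("top")
s=onz(t,285.0,169.95,.0168);print("seat",s)
print("spring",onz(t,318.4,240.75,.04),"dish",onz(t,255.3,245.6,.02),"ring",onz(t,262.6,150.2,.1),"tape",onz(t,394,147,.035))
print("ring expected at y=.055 x=.03", tw((.03,.055,.1),s))
for x in(.4,): go((.43,-.25,.2),48)
go((.4265,.03,.12),48)
E
```

```text
seat [0.61062462 0.11681067 0.0168    ]
spring [0.4258845  0.02969252 0.04      ] dish [0.41141533 0.19014236 0.02      ] ring [0.6432273  0.17350796 0.1       ] tape [ 0.67249116 -0.16513997  0.035     ]
ring expected at y=.055 x=.03 [0.63780359 0.17325802 0.1       ]
eef [ 0.2136 -0.5873  0.4043] rot [-179.95    0.     19.99] F [0.36 0.51 1.17] gap 0.997 t 0.2
shift units (cur yaw) [ 15.93 -12.15   2.02]  after turn [19.77 -3.24  2.01]  turn [-0.001 -0.    -0.326]
eef [ 0.2136 -0.5873  0.4043] rot [-179.95    0.     19.99] F [0.36 0.51 1.17] gap 0.997 t 0.2
shift units (cur yaw) [ 20.55 -25.36   6.03]  after turn [ 30.06 -12.74   6.01]  turn [-0.001 -0.    -0.326]
```

```bash
python3 -m pendant '[{"dx":0.5,"wz":-0.06,"fingers":1},{"dx":1,"wz":-0.07},{"dx":1,"wz":-0.07},{"dx":1,"wz":-0.07},{"dx":1,"wz":-0.056},{"dx":1},{"dx":1},{"dx":1},{"dx":1},{"dx":1},{"dx":1},{"dx":1}]' 20
python3 -c "
from h import *
go((.4265,.03,.12),48)"
```

```text
eef [ 0.2136 -0.5873  0.4043] rot [-179.95    0.     19.99] F [0.36 0.51 1.17] gap 0.997 t 0.2
shift units (cur yaw) [ 20.55 -25.36   6.03]  after turn [ 30.06 -12.74   6.01]  turn [-0.001 -0.    -0.326]invalid input at $[0]: expected keys dx, dy, dz, wx, wy, wz, fingers
```

```bash
python3 -m pendant '[{"dx":0.5,"dy":0,"dz":0,"wx":0,"wy":0,"wz":-0.06,"fingers":1},{"dx":1,"dy":0,"dz":0,"wx":0,"wy":0,"wz":-0.07,"fingers":1},{"dx":1,"dy":0,"dz":0,"wx":0,"wy":0,"wz":-0.07,"fingers":1},{"dx":1,"dy":0,"dz":0,"wx":0,"wy":0,"wz":-0.07,"fingers":1},{"dx":1,"dy":0,"dz":0,"wx":0,"wy":0,"wz":-0.056,"fingers":1},{"dx":1,"dy":-0.3,"dz":0,"wx":0,"wy":0,"wz":0,"fingers":1},{"dx":1,"dy":-0.3,"dz":0,"wx":0,"wy":0,"wz":0,"fingers":1},{"dx":1,"dy":-0.3,"dz":0,"wx":0,"wy":0,"wz":0,"fingers":1},{"dx":1,"dy":-0.3,"dz":0,"wx":0,"wy":0,"wz":0,"fingers":1},{"dx":1,"dy":-0.3,"dz":0,"wx":0,"wy":0,"wz":0,"fingers":1},{"dx":1,"dy":-0.3,"dz":0,"wx":0,"wy":0,"wz":0,"fingers":1},{"dx":1,"dy":-0.3,"dz":0,"wx":0,"wy":0,"wz":0,"fingers":1}]' 20
python3 -c "
from h import *
go((.4265,.03,.12),48)"
```

```text
time_s: 1.4
eef_pos: [0.3515, -0.4063, 0.4047]
tcp_rot: [-180.0, 0.0, 48.0]
contact_force: [1.1, -0.0, 0.4]
finger_gap: 0.997
gripper_force: 0.0
eef [ 0.3515 -0.4063  0.4047] rot [-179.99    0.     48.  ] F [ 1.08 -0.04  0.39] gap 0.997 t 1.4
shift units (cur yaw) [ 18.72 -11.81   6.03]  after turn [ 18.72 -11.81   6.03]  turn [-0.  0. -0.]
```

```bash
python3 -m pendant '[{"dx":1,"dy":-0.65,"dz":0,"wx":0,"wy":0,"wz":0,"fingers":1},{"dx":1,"dy":-0.65,"dz":0,"wx":0,"wy":0,"wz":0,"fingers":1},{"dx":1,"dy":-0.65,"dz":0,"wx":0,"wy":0,"wz":0,"fingers":1},{"dx":1,"dy":-0.65,"dz":0,"wx":0,"wy":0,"wz":0,"fingers":1},{"dx":1,"dy":-0.65,"dz":0,"wx":0,"wy":0,"wz":0,"fingers":1},{"dx":1,"dy":-0.65,"dz":0,"wx":0,"wy":0,"wz":0,"fingers":1},{"dx":1,"dy":-0.65,"dz":0,"wx":0,"wy":0,"wz":0,"fingers":1},{"dx":1,"dy":-0.65,"dz":0,"wx":0,"wy":0,"wz":0,"fingers":1},{"dx":1,"dy":-0.65,"dz":0,"wx":0,"wy":0,"wz":0,"fingers":1},{"dx":1,"dy":-0.65,"dz":0,"wx":0,"wy":0,"wz":0,"fingers":1},{"dx":1,"dy":-0.65,"dz":0,"wx":0,"wy":0,"wz":0,"fingers":1},{"dx":1,"dy":-0.65,"dz":0,"wx":0,"wy":0,"wz":0,"fingers":1}]'
python3 -m pendant '[{"dx":1,"dy":-0.6,"dz":0.3,"wx":0,"wy":0,"wz":0,"fingers":1},{"dx":1,"dy":-0.6,"dz":0.7,"wx":0,"wy":0,"wz":0,"fingers":1},{"dx":1,"dy":-0.6,"dz":1,"wx":0,"wy":0,"wz":0,"fingers":1},{"dx":1,"dy":-0.6,"dz":1,"wx":0,"wy":0,"wz":0,"fingers":1},{"dx":1,"dy":-0.6,"dz":1,"wx":0,"wy":0,"wz":0,"fingers":1},{"dx":1,"dy":-0.6,"dz":1,"wx":0,"wy":0,"wz":0,"fingers":1},{"dx":0.7,"dy":-0.4,"dz":1,"wx":0,"wy":0,"wz":0,"fingers":1},{"dx":0,"dy":0,"dz":0,"wx":0,"wy":0,"wz":0,"fingers":1}]'
python3 - <<'E'
from h import *
go((.4265,.03,.12),48)
c=manip.camera("wrist");cv2.imwrite("pics/w1.png",c["img"]);print(c["mtx"],c["eye"],c["attitude"])
for z in(0,.047):print(proj(c,(.4262,.0298,z),True))
E
```

```text
time_s: 2.6
eef_pos: [0.3958, -0.1234, 0.4047]
tcp_rot: [180.0, 0.0, 48.0]
contact_force: [0.3, -0.5, -0.2]
finger_gap: 1.001
gripper_force: 0.0
time_s: 3.4
eef_pos: [0.4253, 0.0304, 0.2828]
tcp_rot: [-179.8, 0.1, 48.2]
contact_force: [0.1, 0.6, 0.2]
finger_gap: 0.999
gripper_force: 0.0
eef [0.4253 0.0304 0.2828] rot [-1.7981e+02  8.0000e-02  4.8190e+01] F [0.06 0.61 0.24] gap 0.999 t 3.4
shift units (cur yaw) [ 0.02  0.06 -0.06]  after turn [ 0.03  0.06 -0.06]  turn [-0.002  0.001  0.002]
[[325.1922621    0.         277.58089248]
 [  0.         325.1922621  212.71476456]
 [  0.           0.           1.        ]] [0.48086459 0.09204819 0.2620086 ] [-17.53686539   0.22243881 -41.87651218]
[279.79045525 212.76496812]
[279.95999648 232.77456779]
```

View pics/w1.png

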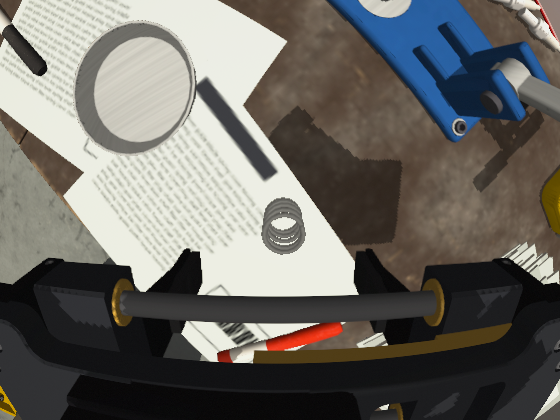

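The wrist view shows the spring at about (283,225), 3 px right of the prediction. That is about 2 mm along tool y, so I'll shift slightly, descend and grip.

```bash
python3 -m pendant '[{"dx":0,"dy":0.11,"dz":0.8,"wx":0,"wy":0,"wz":0,"fingers":1},{"dx":0,"dy":0,"dz":1,"wx":0,"wy":0,"wz":0,"fingers":1},{"dx":0,"dy":0,"dz":1,"wx":0,"wy":0,"wz":0,"fingers":1},{"dx":0,"dy":0,"dz":0.8,"wx":0,"wy":0,"wz":0,"fingers":0.5},{"dx":0,"dy":0,"dz":0.5,"wx":0,"wy":0,"wz":0,"fingers":0},{"dx":0,"dy":0,"dz":0,"wx":0,"wy":0,"wz":0,"fingers":-0.2},{"dx":0,"dy":0,"dz":0,"wx":0,"wy":0,"wz":0,"fingers":-0.6},{"dx":0,"dy":0,"dz":0,"wx":0,"wy":0,"wz":0,"fingers":-0.6},{"dx":0,"dy":0,"dz":0,"wx":0,"wy":0,"wz":0,"fingers":-0.6},{"dx":0,"dy":0,"dz":0,"wx":0,"wy":0,"wz":0,"fingers":-0.6}]' 20
```

```text
time_s: 4.45
eef_pos: [0.4279, 0.0271, 0.2032]
tcp_rot: [180.0, -0.0, 48.0]
contact_force: [0.3, -0.8, 0.7]
finger_gap: 0.451
gripper_force: 0.0
```

```bash
python3 -m pendant '[{"dx":0,"dy":0,"dz":0.1,"wx":0,"wy":0,"wz":0,"fingers":-1},{"dx":0,"dy":0,"dz":0,"wx":0,"wy":0,"wz":0,"fingers":-1},{"dx":0,"dy":0,"dz":0,"wx":0,"wy":0,"wz":0,"fingers":-1},{"dx":0,"dy":0,"dz":0,"wx":0,"wy":0,"wz":0,"fingers":-1},{"dx":0,"dy":0,"dz":0,"wx":0,"wy":0,"wz":0,"fingers":-1}]' 20
python3 -c "
from h import *
o=manip.get_obs();go((*(o['eef_pos'][:2]),.12),48)
go((.6106,.1168,.12),48)"
```

```text
time_s: 4.95
eef_pos: [0.4279, 0.0272, 0.2009]
tcp_rot: [180.0, -0.0, 48.0]
contact_force: [0.2, 0.3, 3.7]
finger_gap: 0.386
gripper_force: 20.0
eef [0.4279 0.0272 0.2009] rot [ 1.7997e+02 -2.0000e-02  4.8000e+01] F [0.23 0.35 3.68] gap 0.386 t 4.95
shift units (cur yaw) [ 0.    0.   -4.15]  after turn [ 0.    0.   -4.15]  turn [ 0. -0.  0.]
eef [0.4279 0.0272 0.2009] rot [ 1.7997e+02 -2.0000e-02  4.8000e+01] F [0.23 0.35 3.68] gap 0.386 t 4.95
shift units (cur yaw) [ 9.44  3.79 -4.15]  after turn [ 9.44  3.79 -4.15]  turn [ 0. -0.  0.]
```

```bash
python3 -m pendant '[{"dx":0,"dy":0,"dz":-0.8,"wx":0,"wy":0,"wz":0,"fingers":-1},{"dx":0,"dy":0,"dz":-1,"wx":0,"wy":0,"wz":0,"fingers":-1},{"dx":0.5,"dy":0.2,"dz":-1,"wx":0,"wy":0,"wz":0,"fingers":-1},{"dx":1,"dy":0.4,"dz":-1,"wx":0,"wy":0,"wz":0,"fingers":-1},{"dx":1,"dy":0.4,"dz":-0.35,"wx":0,"wy":0,"wz":0,"fingers":-1},{"dx":1,"dy":0.4,"dz":0,"wx":0,"wy":0,"wz":0,"fingers":-1},{"dx":1,"dy":0.4,"dz":0,"wx":0,"wy":0,"wz":0,"fingers":-1},{"dx":1,"dy":0.4,"dz":0,"wx":0,"wy":0,"wz":0,"fingers":-1},{"dx":1,"dy":0.4,"dz":0,"wx":0,"wy":0,"wz":0,"fingers":-1},{"dx":1,"dy":0.4,"dz":0,"wx":0,"wy":0,"wz":0,"fingers":-1},{"dx":1,"dy":0.4,"dz":0,"wx":0,"wy":0,"wz":0,"fingers":-1},{"dx":0.9,"dy":0.4,"dz":0,"wx":0,"wy":0,"wz":0,"fingers":-1}]'
python3 -m pendant '[{"dx":0,"dy":0,"dz":0,"wx":0,"wy":0,"wz":0,"fingers":-1},{"dx":0,"dy":0,"dz":0,"wx":0,"wy":0,"wz":0,"fingers":-1}]'
python3 - <<'E'
from h import *
go((.6106,.1168,.12),48)
c=manip.camera("wrist");s=manip.camera("scene")
print("seat disc pred w",proj(c,(.6106,.1168,.0168),True),"s",proj(s,(.6106,.1168,.0168)))
e=manip.get_obs()["eef_pos"];print("spring bottom/top pred w",proj(c,(e[0],e[1],.083),True),proj(c,(e[0],e[1],.13),True))
w=cv2.resize(c["img"][100:300,180:380],(400,400),interpolation=cv2.INTER_CUBIC)
q=proj(s,(.6106,.1168,.05)).astype(int);x0,y0=q[0]-50,q[1]-60;print("scene crop org",x0,y0)
z=cv2.resize(s["img"][y0:y0+100,x0:x0+100],(400,400),interpolation=cv2.INTER_CUBIC)
cv2.imwrite("pics/c2.png",np.hstack([w,z]))
E
```

```text
time_s: 6.15
eef_pos: [0.6104, 0.1164, 0.2826]
tcp_rot: [-179.9, 0.1, 48.0]
contact_force: [-0.2, -0.7, -1.1]
finger_gap: 0.379
gripper_force: 20.0
time_s: 6.35
eef_pos: [0.6095, 0.1161, 0.2827]
tcp_rot: [-179.9, 0.1, 48.0]
contact_force: [0.7, 0.4, -1.3]
finger_gap: 0.386
gripper_force: 20.0
eef [0.6095 0.1161 0.2827] rot [-1.7992e+02  8.0000e-02  4.8030e+01] F [ 0.68  0.36 -1.33] gap 0.386 t 6.35
shift units (cur yaw) [ 0.06  0.02 -0.06]  after turn [ 0.06  0.02 -0.06]  turn [-0.001  0.001  0.   ]
seat disc pred w [278.2737918  217.84388137] s [253.60427813 230.39229377]
spring bottom/top pred w [277.96955206 255.0778184 ] [277.87727747 296.58249013]
scene crop org 202 158
```

View pics/c2.png

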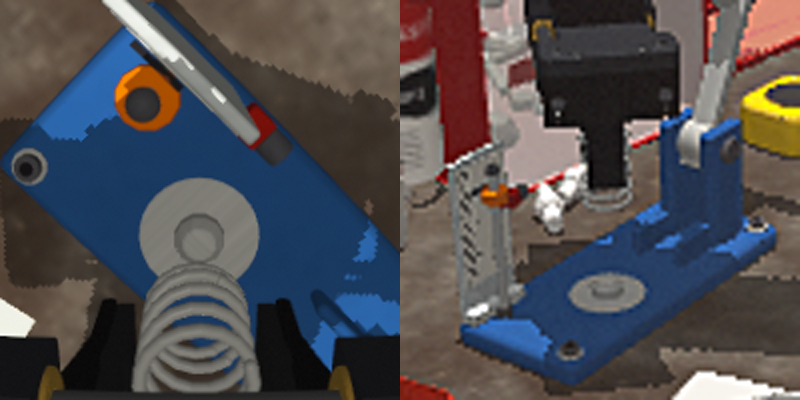

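The wrist crop shows seat disc ≈(279.4,218) px and spring axis ≈279.4, so they are laterally aligned. The scene crop has the seat at (253.7,230.6), which matches the prediction, and the ring is untouched near the top of the scale. Next I'll check the tool-x fit using the far edge of the spring.

```bash
python3 - <<'E'
from h import *
c=manip.camera("wrist");e=manip.get_obs()["eef_pos"];u=np.array([np.cos(np.radians(48)),np.sin(np.radians(48))])
b=e[2]-.2009
for d in(.014,.016,.018):print(d,proj(c,(*(e[:2]+u*d),b),True),proj(c,(*(e[:2]+u*d),b+.0035),True))
g=cv2.cvtColor(c["img"],cv2.COLOR_BGR2GRAY);print(g[222:245,276:283].mean(1).round())
S=np.array([.6106,.1168])
for d in(.0297,.0315):print("disc far",proj(c,(*(S+u*d),.0168),True))
print(g[180:196,276:283].mean(1).round())
E
```

```text
0.014 [277.55288188 232.36636133] [277.54633255 234.52002058]
0.016 [277.54841745 229.20221188] [277.5417652  231.30917316]
0.018 [277.54392397 226.01495035] [277.53716763 228.07404785]
[121. 121. 122. 122. 121. 121. 117.  98.  99.  93.  98. 111.  93.  97.
 111. 126. 125. 116. 108.  90.  96. 110. 123.]
disc far [277.71734053 180.52747184]
disc far [277.71455815 178.24178075]
[ 53.  53.  53.  53.  53.  53.  53.  54. 106. 123. 124. 124. 124. 124.
 124. 124.]
```

```bash
python3 -m pendant '[{"dx":0.11,"dy":0.02,"dz":0.5,"wx":0,"wy":0,"wz":0,"fingers":-1},{"dx":0,"dy":0,"dz":0.8,"wx":0,"wy":0,"wz":0,"fingers":-1},{"dx":0,"dy":0,"dz":0.8,"wx":0,"wy":0,"wz":0,"fingers":-1},{"dx":0,"dy":0,"dz":0.4,"wx":0,"wy":0,"wz":0,"fingers":-1},{"dx":0,"dy":0,"dz":0.2,"wx":0,"wy":0,"wz":0,"fingers":-1},{"dx":0,"dy":0,"dz":0.2,"wx":0,"wy":0,"wz":0,"fingers":-1},{"dx":0,"dy":0,"dz":0,"wx":0,"wy":0,"wz":0,"fingers":-1}]'
python3 -m pendant '[{"dx":0,"dy":0,"dz":0.15,"wx":0,"wy":0,"wz":0,"fingers":-1},{"dx":0,"dy":0,"dz":0.15,"wx":0,"wy":0,"wz":0,"fingers":-1},{"dx":0,"dy":0,"dz":0,"wx":0,"wy":0,"wz":0,"fingers":-1}]'
```

```text
time_s: 7.2
eef_pos: [0.6117, 0.1174, 0.2254]
tcp_rot: [-180.0, 0.0, 48.0]
contact_force: [0.1, -0.6, -2.7]
finger_gap: 0.38
gripper_force: 20.0
time_s: 7.5
eef_pos: [0.6117, 0.1173, 0.2195]
tcp_rot: [-180.0, 0.0, 48.0]
contact_force: [-0.3, 0.4, -1.4]
finger_gap: 0.382
gripper_force: 20.0
```

```bash
python3 -m pendant '[{"dx":0,"dy":0,"dz":0.07,"wx":0,"wy":0,"wz":0,"fingers":-1},{"dx":0,"dy":0,"dz":0.07,"wx":0,"wy":0,"wz":0,"fingers":-1},{"dx":0,"dy":0,"dz":0,"wx":0,"wy":0,"wz":0,"fingers":-1}]'
python3 -m pendant '[{"dx":0,"dy":0,"dz":0,"wx":0,"wy":0,"wz":0,"fingers":0.2},{"dx":0,"dy":0,"dz":0,"wx":0,"wy":0,"wz":0,"fingers":0.2},{"dx":0,"dy":0,"dz":0,"wx":0,"wy":0,"wz":0,"fingers":0.2},{"dx":0,"dy":0,"dz":0,"wx":0,"wy":0,"wz":0,"fingers":0.2}]'
python3 - <<'E'
from h import *
s=manip.camera("scene");q=proj(s,(.6106,.1168,.05)).astype(int);x0,y0=q[0]-60,q[1]-50
c=manip.camera("wrist")
w=cv2.resize(c["img"][150:350,180:380],(400,400),interpolation=cv2.INTER_CUBIC)
z=cv2.resize(s["img"][y0:y0+100,x0:x0+100],(400,400),interpolation=cv2.INTER_CUBIC);cv2.imwrite("pics/c3.png",np.hstack([w,z]))
E
```

```text
time_s: 7.8
eef_pos: [0.6119, 0.1175, 0.2173]
tcp_rot: [180.0, -0.0, 48.0]
contact_force: [-2.1, -0.2, 3.3]
finger_gap: 0.388
gripper_force: 20.0
time_s: 8.2
eef_pos: [0.6118, 0.1174, 0.2168]
tcp_rot: [180.0, 0.0, 48.0]
contact_force: [-0.3, -0.4, 1.0]
finger_gap: 0.585
gripper_force: 0.0
```

View pics/c3.png

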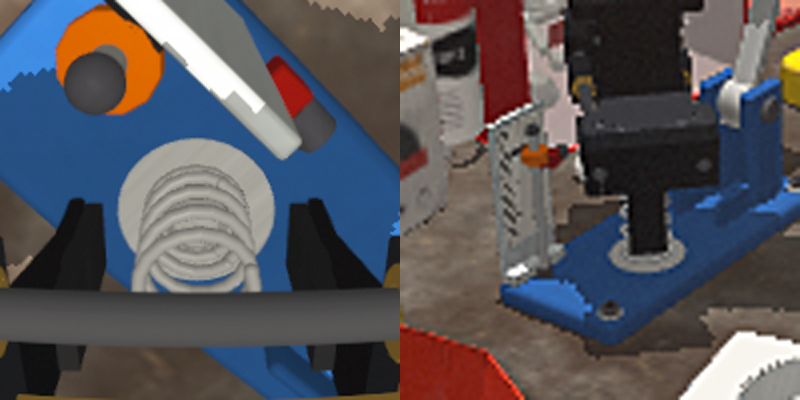

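The spring stands over the boss on the seat, the fingers are clear of it and the ring is still at the top. Now up, with the turn to the handle's yaw.

```bash
python3 -m pendant '[{"dx":0,"dy":0,"dz":-0.6,"wx":0,"wy":0,"wz":0,"fingers":0.2},{"dx":0,"dy":0,"dz":-1,"wx":0,"wy":0,"wz":0,"fingers":0.2},{"dx":0,"dy":0,"dz":-1,"wx":0,"wy":0,"wz":0,"fingers":0.2},{"dx":0,"dy":0,"dz":-1,"wx":0,"wy":0,"wz":0,"fingers":0.2},{"dx":0,"dy":0,"dz":-1,"wx":0,"wy":0,"wz":0,"fingers":0.2},{"dx":0,"dy":0,"dz":-1,"wx":0,"wy":0,"wz":0.075,"fingers":0.2},{"dx":0,"dy":0,"dz":-1,"wx":0,"wy":0,"wz":0.075,"fingers":0.2},{"dx":0,"dy":0,"dz":-1,"wx":0,"wy":0,"wz":0.075,"fingers":0.2},{"dx":0,"dy":0,"dz":-1,"wx":0,"wy":0,"wz":0.075,"fingers":0.2},{"dx":0,"dy":0,"dz":-1,"wx":0,"wy":0,"wz":0.075,"fingers":0.2},{"dx":0,"dy":0,"dz":-1,"wx":0,"wy":0,"wz":0.075,"fingers":0.2},{"dx":0,"dy":0,"dz":-1,"wx":0,"wy":0,"wz":0.075,"fingers":0.2}]'
python3 - <<'E'
from h import *
S=(.6108,.1170);H=tw((-.033,-.1876,.2496),S);print("handle",H)
go((H[0],H[1],.30),2.9)
t=manip.camera("top");s=manip.camera("scene")
for n,p in(("nearend",(-.056,-.1876,.2496)),("handle",(-.033,-.1876,.2496)),("mid",(0,-.1876,.2496)),("far",(.056,-.1876,.2496))):print(n,proj(t,tw(p,S)),proj(s,tw(p,S)))
im=np.hstack([cv2.resize(t["img"][110:190,330:410],(400,400),interpolation=cv2.INTER_CUBIC),cv2.resize(s["img"][90:170,250:330],(400,400),interpolation=cv2.INTER_CUBIC)])
cv2.imwrite("pics/c4.png",im)
E
```

```text
time_s: 9.5
eef_pos: [0.6114, 0.1176, 0.4509]
tcp_rot: [-180.0, -0.1, 2.6]
contact_force: [-0.7, -0.3, 0.9]
finger_gap: 0.601
gripper_force: 0.0
handle [ 0.5873335  -0.07202932  0.2496    ]
eef [0.6114 0.1176 0.4509] rot [-1.7998e+02 -5.0000e-02  2.6400e+00] F [-0.72 -0.33  0.91] gap 0.601 t 9.5
shift units (cur yaw) [-1.64  9.42 -0.66]  after turn [-1.68  9.41 -0.66]  turn [-0.    -0.001 -0.003]
nearend [375.76003065 172.62399957] [314.32656953 123.86600399]
handle [375.15799653 161.96274708] [306.52504117 122.47489216]
mid [374.2993525  146.75726202] [295.62695309 120.5316243 ]
far [372.8559687  121.19678518] [277.88896648 117.36871546]
```

View pics/c4.png

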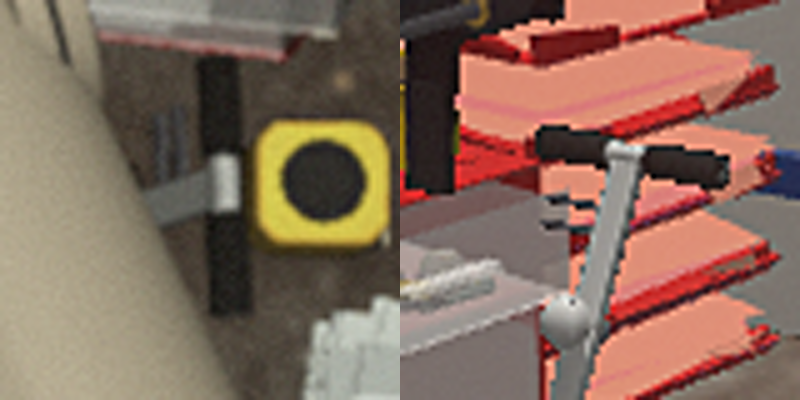

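The bar's near end is at (375.9,172) in top and (315,124) in scene, matching the prediction to about 1 px. Moving over it and gripping.

```bash
python3 -m pendant '[{"dx":-0.2,"dy":0.7,"dz":-0.4,"wx":0,"wy":0,"wz":0,"fingers":0.2},{"dx":-0.2,"dy":1,"dz":-0.26,"wx":0,"wy":0,"wz":0,"fingers":0.2},{"dx":-0.2,"dy":1,"dz":0,"wx":0,"wy":0,"wz":0,"fingers":0.2},{"dx":-0.2,"dy":1,"dz":0,"wx":0,"wy":0,"wz":0,"fingers":0.2},{"dx":-0.2,"dy":1,"dz":0,"wx":0,"wy":0,"wz":0,"fingers":0.2},{"dx":-0.2,"dy":1,"dz":0,"wx":0,"wy":0,"wz":0,"fingers":0.2},{"dx":-0.2,"dy":1,"dz":0,"wx":0,"wy":0,"wz":0,"fingers":0.2},{"dx":-0.2,"dy":1,"dz":0,"wx":0,"wy":0,"wz":0,"fingers":0.2},{"dx":-0.08,"dy":1,"dz":0,"wx":0,"wy":0,"wz":0,"fingers":0.2},{"dx":0,"dy":0.71,"dz":0,"wx":0,"wy":0,"wz":0,"fingers":0.2},{"dx":0,"dy":0,"dz":0,"wx":0,"wy":0,"wz":0,"fingers":0.2},{"dx":0,"dy":0,"dz":0,"wx":0,"wy":0,"wz":0,"fingers":0.2}]' 10
python3 -c "
from h import *
go((.5873,-.0720,.2496),2.9)"
```

```text
time_s: 10.8
eef_pos: [0.5875, -0.072, 0.462]
tcp_rot: [-180.0, 0.0, 2.9]
contact_force: [0.3, 0.5, -0.3]
finger_gap: 0.601
gripper_force: 0.0
eef [ 0.5875 -0.072   0.462 ] rot [-1.7997e+02  2.0000e-02  2.9200e+00] F [ 0.34  0.52 -0.35] gap 0.601 t 10.8
shift units (cur yaw) [-0.01  0.    2.42]  after turn [-0.01  0.    2.42]  turn [-0.  0.  0.]
```

```bash
python3 -m pendant '[{"dx":0,"dy":0,"dz":0.7,"wx":0,"wy":0,"wz":0,"fingers":0.2},{"dx":0,"dy":0,"dz":0.8,"wx":0,"wy":0,"wz":0,"fingers":0.2},{"dx":0,"dy":0,"dz":0.6,"wx":0,"wy":0,"wz":0,"fingers":0.2},{"dx":0,"dy":0,"dz":0.32,"wx":0,"wy":0,"wz":0,"fingers":0.2},{"dx":0,"dy":0,"dz":0,"wx":0,"wy":0,"wz":0,"fingers":-1},{"dx":0,"dy":0,"dz":0,"wx":0,"wy":0,"wz":0,"fingers":-1},{"dx":0,"dy":0,"dz":0,"wx":0,"wy":0,"wz":0,"fingers":-1},{"dx":0,"dy":0,"dz":0,"wx":0,"wy":0,"wz":0,"fingers":-1},{"dx":0,"dy":0,"dz":0,"wx":0,"wy":0,"wz":0,"fingers":-1},{"dx":0,"dy":0,"dz":0,"wx":0,"wy":0,"wz":0,"fingers":-1},{"dx":0,"dy":0,"dz":0,"wx":0,"wy":0,"wz":0,"fingers":-1},{"dx":0,"dy":0,"dz":0,"wx":0,"wy":0,"wz":0,"fingers":-1}]' 10
python3 - <<'E'
from h import *
o=manip.get_obs();print(o["joint_pos"].round(1))
S=(.6108,.1170);p=tool_down(2.9)
prev=2.05
for a in(1.9,1.75,1.6,1.45,1.3,1.15,1.,.85,.7,.55,.45,.35,.28,.22,.18):
    d=tw((0,.19*np.cos(a)-.19*np.cos(prev),0),(0,0))+[0,0,.19*np.sin(a)-.19*np.sin(prev)]
    print(a,(p.inv().apply(d)/.02).round(2),(np.append(H[:2],H[2]+.164) if 0 else tw((-.033,-.1+.19*np.cos(a),.245+.19*np.sin(a)),S)).round(4));prev=a
E
```

```text
time_s: 12.0
eef_pos: [0.5877, -0.0725, 0.414]
tcp_rot: [180.0, -0.0, 2.9]
contact_force: [0.7, -1.5, 1.5]
finger_gap: 0.202
gripper_force: 10.0
[ 27.9  17.4 -31.2  86.8   9.1  78.3 -91.1]
1.9 [-0.   -1.31 -0.56] [ 0.586  -0.0459  0.4248]
1.75 [ 0.   -1.38 -0.36] [ 0.5846 -0.0184  0.432 ]
1.6 [ 0.   -1.42 -0.15] [0.5832 0.0099 0.4349]
1.45 [ 0.   -1.42  0.07] [0.5817 0.0383 0.4336]
1.3 [ 0.   -1.4   0.28] [0.5803 0.0662 0.4281]
1.15 [ 0.   -1.34  0.48] [0.579  0.093  0.4184]
1.0 [ 0.   -1.25  0.68] [0.5777 0.118  0.4049]
0.85 [-0.   -1.14  0.86] [0.5766 0.1407 0.3877]
0.7 [ 0.   -1.    1.02] [0.5755 0.1606 0.3674]
0.55 [-0.   -0.83  1.15] [0.5747 0.1772 0.3443]
0.45 [-0.   -0.46  0.83] [0.5742 0.1863 0.3276]
0.35 [ 0.   -0.37  0.87] [0.5739 0.1937 0.3102]
0.28 [ 0.   -0.21  0.63] [0.5737 0.1978 0.2975]
0.22 [-0.   -0.14  0.55] [0.5735 0.2006 0.2865]
0.18 [ 0.   -0.08  0.37] [0.5734 0.2021 0.279 ]
```

```bash
python3 -m pendant '[{"dx":0,"dy":-0.65,"dz":-0.3,"wx":0,"wy":0,"wz":0,"fingers":-1},{"dx":0,"dy":-0.66,"dz":-0.26,"wx":0,"wy":0,"wz":0,"fingers":-1},{"dx":0,"dy":-0.69,"dz":-0.2,"wx":0,"wy":0,"wz":0,"fingers":-1},{"dx":0,"dy":-0.69,"dz":-0.16,"wx":0,"wy":0,"wz":0,"fingers":-1},{"dx":0,"dy":-0.71,"dz":-0.1,"wx":0,"wy":0,"wz":0,"fingers":-1},{"dx":0,"dy":-0.71,"dz":-0.05,"wx":0,"wy":0,"wz":0,"fingers":-1},{"dx":0,"dy":-0.71,"dz":0.01,"wx":0,"wy":0,"wz":0,"fingers":-1},{"dx":0,"dy":-0.71,"dz":0.06,"wx":0,"wy":0,"wz":0,"fingers":-1},{"dx":0,"dy":-0.7,"dz":0.11,"wx":0,"wy":0,"wz":0,"fingers":-1},{"dx":0,"dy":-0.7,"dz":0.17,"wx":0,"wy":0,"wz":0,"fingers":-1},{"dx":0,"dy":-0.68,"dz":0.22,"wx":0,"wy":0,"wz":0,"fingers":-1},{"dx":0,"dy":-0.66,"dz":0.26,"wx":0,"wy":0,"wz":0,"fingers":-1}]'
python3 -c "
from h import *
go((.579,.093,.2544),2.9)"
```

```text
time_s: 13.2
eef_pos: [0.5792, 0.0942, 0.4179]
tcp_rot: [-180.0, 0.0, 2.9]
contact_force: [1.7, -1.3, -0.8]
finger_gap: 0.201
gripper_force: 10.0
eef [0.5792 0.0942 0.4179] rot [-1.80e+02  3.00e-02  2.89e+00] F [ 1.73 -1.35 -0.76] gap 0.201 t 13.2
shift units (cur yaw) [-0.01  0.06 -0.02]  after turn [-0.01  0.06 -0.02]  turn [-0.  0. -0.]
```

Tracking the arc well. On to 0.35 rad.

```bash
python3 -m pendant '[{"dx":0,"dy":-0.6,"dz":0.32,"wx":0,"wy":0,"wz":0,"fingers":-1},{"dx":0,"dy":-0.6,"dz":0.36,"wx":0,"wy":0,"wz":0,"fingers":-1},{"dx":0,"dy":-0.58,"dz":0.41,"wx":0,"wy":0,"wz":0,"fingers":-1},{"dx":0,"dy":-0.56,"dz":0.45,"wx":0,"wy":0,"wz":0,"fingers":-1},{"dx":0,"dy":-0.52,"dz":0.49,"wx":0,"wy":0,"wz":0,"fingers":-1},{"dx":0,"dy":-0.48,"dz":0.53,"wx":0,"wy":0,"wz":0,"fingers":-1},{"dx":0,"dy":-0.43,"dz":0.56,"wx":0,"wy":0,"wz":0,"fingers":-1},{"dx":0,"dy":-0.4,"dz":0.59,"wx":0,"wy":0,"wz":0,"fingers":-1},{"dx":0,"dy":-0.25,"dz":0.4,"wx":0,"wy":0,"wz":0,"fingers":-1},{"dx":0,"dy":-0.21,"dz":0.43,"wx":0,"wy":0,"wz":0,"fingers":-1},{"dx":0,"dy":-0.19,"dz":0.43,"wx":0,"wy":0,"wz":0,"fingers":-1},{"dx":0,"dy":-0.18,"dz":0.44,"wx":0,"wy":0,"wz":0,"fingers":-1}]'
python3 -m pendant '[{"dx":0,"dy":0,"dz":0,"wx":0,"wy":0,"wz":0,"fingers":-1}]'
python3 -c "
from h import *
go((.5739,.1937,.1462),2.9)
go((.5734,.2021,.115),2.9)"
```

```text
time_s: 14.4
eef_pos: [0.5743, 0.193, 0.3097]
tcp_rot: [180.0, 0.0, 2.9]
contact_force: [0.4, 0.8, 0.9]
finger_gap: 0.197
gripper_force: 10.0
time_s: 14.5
eef_pos: [0.5743, 0.1931, 0.3092]
tcp_rot: [-180.0, 0.0, 2.9]
contact_force: [0.9, 0.4, -0.4]
finger_gap: 0.203
gripper_force: 10.0
eef [0.5743 0.1931 0.3092] rot [-1.7999e+02  2.0000e-02  2.9000e+00] F [ 0.93  0.39 -0.44] gap 0.203 t 14.5
shift units (cur yaw) [-0.02 -0.03 -0.05]  after turn [-0.02 -0.03 -0.05]  turn [-0.  0.  0.]
eef [0.5743 0.1931 0.3092] rot [-1.7999e+02  2.0000e-02  2.9000e+00] F [ 0.93  0.39 -0.44] gap 0.203 t 14.5
shift units (cur yaw) [-0.02 -0.45  1.51]  after turn [-0.02 -0.45  1.51]  turn [-0.  0.  0.]
```

```bash
python3 -m pendant '[{"dx":0,"dy":-0.11,"dz":0.33,"wx":0,"wy":0,"wz":0,"fingers":-1},{"dx":0,"dy":-0.11,"dz":0.33,"wx":0,"wy":0,"wz":0,"fingers":-1},{"dx":0,"dy":-0.1,"dz":0.33,"wx":0,"wy":0,"wz":0,"fingers":-1},{"dx":0,"dy":-0.09,"dz":0.33,"wx":0,"wy":0,"wz":0,"fingers":-1},{"dx":0,"dy":-0.05,"dz":0.25,"wx":0,"wy":0,"wz":0,"fingers":-1},{"dx":0,"dy":-0.04,"dz":0.25,"wx":0,"wy":0,"wz":0,"fingers":-1},{"dx":0,"dy":0,"dz":0,"wx":0,"wy":0,"wz":0,"fingers":-1}]'
python3 -m pendant '[{"dx":0,"dy":-0.02,"dz":0.12,"wx":0,"wy":0,"wz":0,"fingers":-1},{"dx":0,"dy":-0.02,"dz":0.12,"wx":0,"wy":0,"wz":0,"fingers":-1},{"dx":0,"dy":0,"dz":0,"wx":0,"wy":0,"wz":0,"fingers":-1}]'
python3 -m pendant '[{"dx":0,"dy":-0.02,"dz":0.12,"wx":0,"wy":0,"wz":0,"fingers":-1},{"dx":0,"dy":0,"dz":0.06,"wx":0,"wy":0,"wz":0,"fingers":-1},{"dx":0,"dy":0,"dz":0,"wx":0,"wy":0,"wz":0,"fingers":-1}]'
```

```text
time_s: 15.2
eef_pos: [0.5739, 0.2026, 0.2732]
tcp_rot: [180.0, 0.0, 2.9]
contact_force: [1.2, -2.2, -1.0]
finger_gap: 0.205
gripper_force: 10.0
time_s: 15.5
eef_pos: [0.5738, 0.2033, 0.2688]
tcp_rot: [180.0, 0.0, 2.9]
contact_force: [0.8, -3.8, -0.8]
finger_gap: 0.203
gripper_force: 10.0
time_s: 15.8
eef_pos: [0.5738, 0.2037, 0.2653]
tcp_rot: [180.0, 0.0, 2.9]
contact_force: [-0.6, -6.0, -2.5]
finger_gap: 0.199
gripper_force: 10.0
```

```bash
python3 -m pendant '[{"dx":0,"dy":0.05,"dz":0.1,"wx":0,"wy":0,"wz":0,"fingers":-1},{"dx":0,"dy":0,"dz":0,"wx":0,"wy":0,"wz":0,"fingers":-1}]'
python3 -m pendant '[{"dx":0,"dy":0.02,"dz":0.1,"wx":0,"wy":0,"wz":0,"fingers":-1},{"dx":0,"dy":0,"dz":0,"wx":0,"wy":0,"wz":0,"fingers":-1}]'
python3 -m pendant '[{"dx":0,"dy":0,"dz":0.1,"wx":0,"wy":0,"wz":0,"fingers":-1},{"dx":0,"dy":0,"dz":0,"wx":0,"wy":0,"wz":0,"fingers":-1}]'
```

```text
time_s: 16.0
eef_pos: [0.5737, 0.2035, 0.2636]
tcp_rot: [-179.9, -0.0, 2.9]
contact_force: [-0.0, -0.5, -0.8]
finger_gap: 0.204
gripper_force: 10.0
time_s: 16.2
eef_pos: [0.5737, 0.2035, 0.2616]
tcp_rot: [-179.9, -0.0, 2.9]
contact_force: [0.3, 3.2, -1.3]
finger_gap: 0.204
gripper_force: 10.0
time_s: 16.4
eef_pos: [0.5737, 0.2036, 0.2596]
tcp_rot: [-179.9, -0.0, 2.9]
contact_force: [0.0, 5.4, 0.3]
finger_gap: 0.203
gripper_force: 10.0
```

```bash
python3 -m pendant '[{"dx":0,"dy":-0.04,"dz":0.1,"wx":0,"wy":0,"wz":0,"fingers":-1},{"dx":0,"dy":0,"dz":0,"wx":0,"wy":0,"wz":0,"fingers":-1}]'
python3 -m pendant '[{"dx":0,"dy":0,"dz":0.1,"wx":0,"wy":0,"wz":0,"fingers":-1},{"dx":0,"dy":0,"dz":0,"wx":0,"wy":0,"wz":0,"fingers":-1}]'
python3 -m pendant '[{"dx":0,"dy":0,"dz":0.1,"wx":0,"wy":0,"wz":0,"fingers":-1},{"dx":0,"dy":0,"dz":0,"wx":0,"wy":0,"wz":0,"fingers":-1}]'
```

```text
time_s: 16.6
eef_pos: [0.5737, 0.2039, 0.2575]
tcp_rot: [-180.0, -0.0, 2.9]
contact_force: [0.4, 3.7, -0.7]
finger_gap: 0.201
gripper_force: 10.0
time_s: 16.8
eef_pos: [0.5737, 0.2039, 0.2555]
tcp_rot: [-180.0, -0.0, 2.9]
contact_force: [-0.0, 4.6, 0.4]
finger_gap: 0.204
gripper_force: 10.0
time_s: 17.0
eef_pos: [0.5737, 0.204, 0.2535]
tcp_rot: [-179.9, -0.0, 2.9]
contact_force: [-0.8, 5.8, 1.9]
finger_gap: 0.206
gripper_force: 10.0
```

```bash
python3 -m pendant '[{"dx":0,"dy":-0.06,"dz":0.08,"wx":0,"wy":0,"wz":0,"fingers":-1},{"dx":0,"dy":0,"dz":0,"wx":0,"wy":0,"wz":0,"fingers":-1}]'
python3 -m pendant '[{"dx":0,"dy":0,"dz":0.1,"wx":0,"wy":0,"wz":0,"fingers":-1},{"dx":0,"dy":0,"dz":0,"wx":0,"wy":0,"wz":0,"fingers":-1}]'
python3 -m pendant '[{"dx":0,"dy":0,"dz":0.1,"wx":0,"wy":0,"wz":0,"fingers":-1},{"dx":0,"dy":0,"dz":0,"wx":0,"wy":0,"wz":0,"fingers":-1}]'
```

```text
time_s: 17.2
eef_pos: [0.5738, 0.2044, 0.2518]
tcp_rot: [180.0, 0.0, 2.9]
contact_force: [-0.3, 2.4, 2.3]
finger_gap: 0.2
gripper_force: 10.0
time_s: 17.4
eef_pos: [0.5738, 0.2044, 0.2498]
tcp_rot: [180.0, -0.0, 2.9]
contact_force: [0.0, 2.3, 3.5]
finger_gap: 0.202
gripper_force: 10.0
time_s: 17.6
eef_pos: [0.5738, 0.2045, 0.2479]
tcp_rot: [180.0, -0.0, 2.9]
contact_force: [-1.3, 1.4, 4.3]
finger_gap: 0.203
gripper_force: 10.0
```

```bash
python3 -m pendant '[{"dx":0,"dy":0,"dz":0.1,"wx":0,"wy":0,"wz":0,"fingers":-1},{"dx":0,"dy":0,"dz":0,"wx":0,"wy":0,"wz":0,"fingers":-1}]'
python3 -m pendant '[{"dx":0,"dy":0,"dz":0.1,"wx":0,"wy":0,"wz":0,"fingers":-1},{"dx":0,"dy":0,"dz":0,"wx":0,"wy":0,"wz":0,"fingers":-1}]'
python3 -m pendant '[{"dx":0,"dy":0,"dz":0.1,"wx":0,"wy":0,"wz":0,"fingers":-1},{"dx":0,"dy":0,"dz":0,"wx":0,"wy":0,"wz":0,"fingers":-1}]'
```

```text
time_s: 17.8
eef_pos: [0.5738, 0.2045, 0.246]
tcp_rot: [180.0, -0.0, 2.9]
contact_force: [-2.5, 0.9, 5.8]
finger_gap: 0.2
gripper_force: 10.0
time_s: 18.0
eef_pos: [0.5738, 0.2045, 0.2442]
tcp_rot: [180.0, -0.0, 2.9]
contact_force: [-2.3, 0.2, 8.0]
finger_gap: 0.206
gripper_force: 10.0
time_s: 18.2
eef_pos: [0.5738, 0.2045, 0.2423]
tcp_rot: [180.0, -0.0, 2.9]
contact_force: [-3.4, -0.1, 8.0]
finger_gap: 0.197
gripper_force: 10.0
```

```bash
python3 -m pendant '[{"dx":0,"dy":0,"dz":0.1,"wx":0,"wy":0,"wz":0,"fingers":-1},{"dx":0,"dy":0,"dz":0,"wx":0,"wy":0,"wz":0,"fingers":-1}]'
python3 -m pendant '[{"dx":0,"dy":0,"dz":0.08,"wx":0,"wy":0,"wz":0,"fingers":-1},{"dx":0,"dy":0,"dz":0,"wx":0,"wy":0,"wz":0,"fingers":-1}]'
```

```text
time_s: 18.4
eef_pos: [0.5738, 0.2045, 0.2404]
tcp_rot: [180.0, -0.0, 2.9]
contact_force: [-2.7, 0.2, 9.7]
finger_gap: 0.2
gripper_force: 10.0
time_s: 18.6
eef_pos: [0.5738, 0.2045, 0.239]
tcp_rot: [180.0, -0.0, 2.9]
contact_force: [-4.6, -0.5, 11.8]
finger_gap: 0.202
gripper_force: 10.0
```

```bash
python3 -m pendant '[{"dx":0,"dy":0,"dz":0,"wx":0,"wy":0,"wz":0,"fingers":-1}]'; python3 -m pendant '[{"dx":0,"dy":0,"dz":0,"wx":0,"wy":0,"wz":0,"fingers":-1}]'
```

```text
time_s: 18.7
eef_pos: [0.5739, 0.2045, 0.2391]
tcp_rot: [180.0, -0.0, 2.9]
contact_force: [-3.9, -0.6, 11.3]
finger_gap: 0.204
gripper_force: 10.0
time_s: 18.8
eef_pos: [0.5738, 0.2045, 0.2391]
tcp_rot: [180.0, -0.0, 2.9]
contact_force: [-4.1, -1.5, 10.0]
finger_gap: 0.201
gripper_force: 10.0
```

```bash
python3 -m pendant '[{"dx":0,"dy":0,"dz":0.04,"wx":0,"wy":0,"wz":0,"fingers":-1},{"dx":0,"dy":0,"dz":0,"wx":0,"wy":0,"wz":0,"fingers":-1},{"dx":0,"dy":0,"dz":0,"wx":0,"wy":0,"wz":0,"fingers":-1},{"dx":0,"dy":0,"dz":0,"wx":0,"wy":0,"wz":0,"fingers":-1}]';python3 -m pendant '[{"dx":0,"dy":0,"dz":0,"wx":0,"wy":0,"wz":0,"fingers":-1},{"dx":0,"dy":0,"dz":0,"wx":0,"wy":0,"wz":0,"fingers":-1},{"dx":0,"dy":0,"dz":0,"wx":0,"wy":0,"wz":0,"fingers":-1},{"dx":0,"dy":0,"dz":0,"wx":0,"wy":0,"wz":0,"fingers":-1}]'; python3 -m pendant '[{"dx":0,"dy":0,"dz":0,"wx":0,"wy":0,"wz":0,"fingers":-1},{"dx":0,"dy":0,"dz":0,"wx":0,"wy":0,"wz":0,"fingers":-1},{"dx":0,"dy":0,"dz":0,"wx":0,"wy":0,"wz":0,"fingers":-1}]'
python3 - <<'E'
from h import *
S=(.6108,.1170);p=tool_down(2.9);o=manip.get_obs()["eef_pos"];prev=np.arcsin((o[2]-.245)/.19);print(prev,o)
for a in(.1,.2,.35,.5,.65,.8,.95,1.1,1.25,1.4,1.55,1.7,1.85,1.98):
    d=tw((0,.19*np.cos(a)-.19*np.cos(prev),0),(0,0))+[0,0,.19*np.sin(a)-.19*np.sin(prev)]
    print(a,(p.inv().apply(d)/.02).round(2),tw((-.033,-.1+.19*np.cos(a),.245+.19*np.sin(a)),S).round(4));prev=a
E
```

```text
time_s: 19.2
eef_pos: [0.5738, 0.2044, 0.2383]
tcp_rot: [180.0, -0.0, 2.9]
contact_force: [-4.9, -0.4, 11.9]
finger_gap: 0.199
gripper_force: 10.0
time_s: 19.6
eef_pos: [0.5739, 0.2045, 0.2384]
tcp_rot: [180.0, -0.0, 2.9]
contact_force: [-3.5, -1.1, 11.4]
finger_gap: 0.205
gripper_force: 10.0
time_s: 19.9
eef_pos: [0.5738, 0.2045, 0.2383]
tcp_rot: [180.0, -0.0, 2.9]
contact_force: [-4.3, -0.6, 11.6]
finger_gap: 0.2
gripper_force: 10.0
-0.035121037822653585 [0.57381657 0.20446214 0.23832837]
0.1 [ 0.    0.04 -1.28] [0.5733 0.2043 0.264 ]
0.2 [ 0.    0.14 -0.94] [0.5735 0.2014 0.2827]
0.35 [-0.    0.39 -1.37] [0.5739 0.1937 0.3102]
0.5 [ 0.    0.59 -1.3 ] [0.5745 0.182  0.3361]
0.65 [-0.    0.77 -1.19] [0.5752 0.1665 0.36  ]
0.8 [-0.    0.94 -1.07] [0.5762 0.1477 0.3813]
0.95 [ 0.    1.09 -0.91] [0.5773 0.1258 0.3995]
1.1 [ 0.    1.22 -0.74] [0.5785 0.1015 0.4143]
1.25 [-0.    1.31 -0.55] [0.5799 0.0753 0.4253]
1.4 [-0.    1.38 -0.35] [0.5813 0.0477 0.4322]
1.55 [ 0.    1.42 -0.14] [0.5827 0.0194 0.435 ]
1.7 [0.   1.42 0.08] [ 0.5841 -0.009   0.4334]
1.85 [-0.    1.39  0.29] [ 0.5856 -0.0368  0.4276]
1.98 [0.   1.16 0.42] [ 0.5867 -0.06    0.4193]
```

Held about 11.7 N for 1.2 s. Swinging back up.

```bash
python3 -m pendant '[{"dx":0,"dy":0,"dz":-0.3,"wx":0,"wy":0,"wz":0,"fingers":-1},{"dx":0,"dy":0,"dz":-0.4,"wx":0,"wy":0,"wz":0,"fingers":-1},{"dx":0,"dy":0.04,"dz":-0.58,"wx":0,"wy":0,"wz":0,"fingers":-1},{"dx":0,"dy":0.06,"dz":-0.47,"wx":0,"wy":0,"wz":0,"fingers":-1},{"dx":0,"dy":0.08,"dz":-0.47,"wx":0,"wy":0,"wz":0,"fingers":-1},{"dx":0,"dy":0.17,"dz":-0.69,"wx":0,"wy":0,"wz":0,"fingers":-1},{"dx":0,"dy":0.22,"dz":-0.68,"wx":0,"wy":0,"wz":0,"fingers":-1},{"dx":0,"dy":0.27,"dz":-0.66,"wx":0,"wy":0,"wz":0,"fingers":-1},{"dx":0,"dy":0.32,"dz":-0.64,"wx":0,"wy":0,"wz":0,"fingers":-1},{"dx":0,"dy":0.37,"dz":-0.61,"wx":0,"wy":0,"wz":0,"fingers":-1},{"dx":0,"dy":0.4,"dz":-0.58,"wx":0,"wy":0,"wz":0,"fingers":-1}]'
python3 -c "
from h import *
go((.5752,.1665,.196),2.9)"
```

```text
time_s: 21.0
eef_pos: [0.5753, 0.1676, 0.3615]
tcp_rot: [-179.8, -0.1, 3.0]
contact_force: [0.3, 8.2, 3.6]
finger_gap: 0.2
gripper_force: 10.0
eef [0.5753 0.1676 0.3615] rot [-1.7982e+02 -1.2000e-01  3.0100e+00] F [0.28 8.23 3.58] gap 0.2 t 21.0
shift units (cur yaw) [-0.01  0.06  0.08]  after turn [-0.01  0.06  0.08]  turn [-0.002 -0.001  0.001]
```

```bash
python3 -m pendant '[{"dx":0,"dy":0.42,"dz":-0.55,"wx":0,"wy":0,"wz":0,"fingers":-1},{"dx":0,"dy":0.46,"dz":-0.54,"wx":0,"wy":0,"wz":0,"fingers":-1},{"dx":0,"dy":0.53,"dz":-0.48,"wx":0,"wy":0,"wz":0,"fingers":-1},{"dx":0,"dy":0.56,"dz":-0.44,"wx":0,"wy":0,"wz":0,"fingers":-1},{"dx":0,"dy":0.6,"dz":-0.39,"wx":0,"wy":0,"wz":0,"fingers":-1},{"dx":0,"dy":0.62,"dz":-0.36,"wx":0,"wy":0,"wz":0,"fingers":-1},{"dx":0,"dy":0.65,"dz":-0.3,"wx":0,"wy":0,"wz":0,"fingers":-1},{"dx":0,"dy":0.66,"dz":-0.25,"wx":0,"wy":0,"wz":0,"fingers":-1},{"dx":0,"dy":0.69,"dz":-0.2,"wx":0,"wy":0,"wz":0,"fingers":-1},{"dx":0,"dy":0.69,"dz":-0.15,"wx":0,"wy":0,"wz":0,"fingers":-1},{"dx":0,"dy":0.71,"dz":-0.09,"wx":0,"wy":0,"wz":0,"fingers":-1},{"dx":0,"dy":0.71,"dz":-0.05,"wx":0,"wy":0,"wz":0,"fingers":-1}]'
python3 -c "
from h import *
go((.5827,.0194,.271),2.9)
go((.5867,-.06,.2553),2.9)"
```

```text
time_s: 22.2
eef_pos: [0.583, 0.0191, 0.4361]
tcp_rot: [180.0, -0.1, 2.9]
contact_force: [3.5, 1.1, 1.3]
finger_gap: 0.199
gripper_force: 10.0
eef [0.583  0.0191 0.4361] rot [ 1.7997e+02 -7.0000e-02  2.8700e+00] F [3.53 1.09 1.26] gap 0.199 t 22.2
shift units (cur yaw) [-0.01 -0.01  0.06]  after turn [-0.01 -0.01  0.06]  turn [ 0.    -0.001 -0.   ]
eef [0.583  0.0191 0.4361] rot [ 1.7997e+02 -7.0000e-02  2.8700e+00] F [3.53 1.09 1.26] gap 0.199 t 22.2
shift units (cur yaw) [-0.01  3.96  0.84]  after turn [-0.01  3.96  0.84]  turn [ 0.    -0.001 -0.   ]
```

```bash
python3 -m pendant '[{"dx":0,"dy":0.71,"dz":0.04,"wx":0,"wy":0,"wz":0,"fingers":-1},{"dx":0,"dy":0.71,"dz":0.08,"wx":0,"wy":0,"wz":0,"fingers":-1},{"dx":0,"dy":0.69,"dz":0.14,"wx":0,"wy":0,"wz":0,"fingers":-1},{"dx":0,"dy":0.69,"dz":0.17,"wx":0,"wy":0,"wz":0,"fingers":-1},{"dx":0,"dy":0.6,"dz":0.2,"wx":0,"wy":0,"wz":0,"fingers":-1},{"dx":0,"dy":0.55,"dz":0.21,"wx":0,"wy":0,"wz":0,"fingers":-1},{"dx":0,"dy":0,"dz":0,"wx":0,"wy":0,"wz":0,"fingers":-1},{"dx":0,"dy":0,"dz":0,"wx":0,"wy":0,"wz":0,"fingers":0},{"dx":0,"dy":0,"dz":0,"wx":0,"wy":0,"wz":0,"fingers":0.2},{"dx":0,"dy":0,"dz":0,"wx":0,"wy":0,"wz":0,"fingers":0.2},{"dx":0,"dy":0,"dz":0,"wx":0,"wy":0,"wz":0,"fingers":0.2},{"dx":0,"dy":0,"dz":0,"wx":0,"wy":0,"wz":0,"fingers":0.2}]'
python3 -m pendant '[{"dx":0,"dy":0,"dz":-0.7,"wx":0,"wy":0,"wz":0,"fingers":0.2},{"dx":0,"dy":0,"dz":-1,"wx":0,"wy":0,"wz":0,"fingers":0.2},{"dx":0,"dy":0,"dz":-1,"wx":0,"wy":0,"wz":0,"fingers":0.2},{"dx":0,"dy":0,"dz":0,"wx":0,"wy":0,"wz":0,"fingers":0.2}]'
python3 - <<'E'
from h import *
go((.6116,.1174,.30),48)
t=manip.camera("top");s=manip.camera("scene")
S=(.6108,.117)
print("rod",[proj(s,tw((.033,.055,z),S)) for z in(.07,.1)])
q=(225,175)
a=cv2.resize(s["img"][175:265,205:285],(640,720)[:2] if 0 else (400,450),interpolation=cv2.INTER_CUBIC)
b=cv2.resize(t["img"][110:190,245:325],(400,450),interpolation=cv2.INTER_CUBIC)
cv2.imwrite("pics/c5.png",np.hstack([a,b])); np.save("s5.npy",s["img"])
E
```

```text
time_s: 23.4
eef_pos: [0.5869, -0.0584, 0.4183]
tcp_rot: [180.0, 0.0, 2.9]
contact_force: [0.2, 0.1, 0.6]
finger_gap: 0.554
gripper_force: 0.0
time_s: 23.8
eef_pos: [0.5873, -0.0582, 0.4764]
tcp_rot: [180.0, -0.3, 2.9]
contact_force: [1.9, 0.6, -0.6]
finger_gap: 0.601
gripper_force: 0.0
eef [ 0.5873 -0.0582  0.4764] rot [179.96  -0.3    2.9 ] F [ 1.94  0.55 -0.55] gap 0.601 t 23.8
shift units (cur yaw) [ 1.66 -8.71  0.62]  after turn [ 7.34 -4.97  0.62]  turn [ 0.002 -0.003 -0.525]
rod [array([227.15322702, 216.7036143 ]), array([226.1846662 , 205.46786314])]
```

View pics/c5.png

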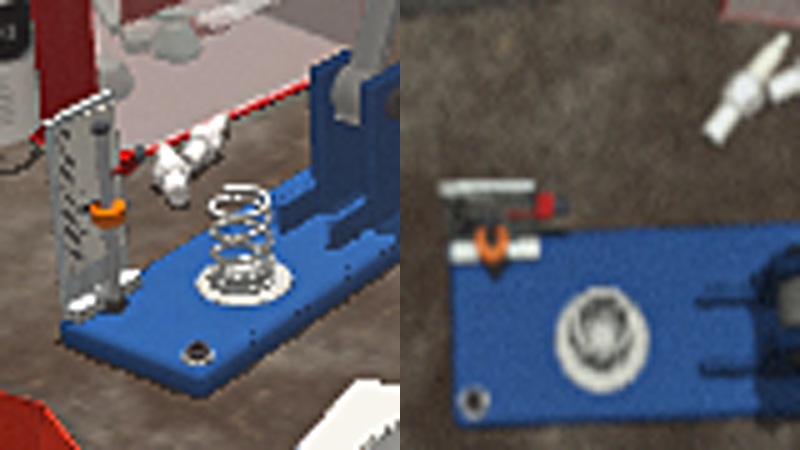

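The scene crop shows the spring still standing on the seat. The ring has been pushed down to about px (226.6,215), and the red flag is higher at (230.6,207). Quantifying this by masks.

```bash
python3 - <<'E'
from h import *
s=manip.camera("scene");t=manip.camera("top")
S=(.6108,.117)
def mask(c,box,f):
    x0,y0,x1,y1=box;im=c["img"][y0:y1,x0:x1].astype(int);m=f(im[...,0],im[...,1],im[...,2]);v,u=np.nonzero(m);return u+x0,v+y0
org=lambda b,g,r:(r>150)&(g>70)&(g<r-50)&(b<g-40)
red=lambda b,g,r:(r>100)&(g<50)&(b<60)
for n,c,box in(("scene",s,(215,195,240,240)),("top",t,(250,138,285,160))):
    for k,f in(("orange",org),("red",red)):
        u,v=mask(c,box,f);print(n,k,len(u),(u.mean(),v.mean()),"u",u.min(),u.max(),"v",v.min(),v.max())
us,vs=mask(s,(215,195,240,240),org);ut,vt=mask(t,(250,138,285,160),org)
print("ring 2view",two(s,(us.mean(),vs.mean()),t,(ut.mean(),vt.mean())))
us,vs=mask(s,(215,195,240,240),red);ut,vt=mask(t,(250,138,285,160),red)
print("red 2view",two(s,(us.mean(),vs.mean()),t,(ut.mean(),vt.mean())))
for z in(.06,.07,.08):print(z,"rod",proj(s,tw((.033,.055,z),S)),"flag",proj(s,tw((.049,.03,z),S)))
im=s["img"][198:226,216:240]
print("red map");print("\n".join("".join("#" if red(*p.astype(int)) else "o" if org(*p.astype(int)) else "." for p in row) for row in im))
E
```

```text
scene orange 12 (np.float64(226.41666666666666), np.float64(216.33333333333334)) u 223 229 v 215 217
scene red 10 (np.float64(231.5), np.float64(206.5)) u 229 239 v 203 217
top orange 16 (np.float64(262.625), np.float64(153.25)) u 260 265 v 151 155
top red 13 (np.float64(273.15384615384613), np.float64(146.53846153846155)) u 272 275 v 145 148
ring 2view [0.64223047 0.17448824 0.0709562 ]
red 2view [0.65518271 0.14648814 0.0823834 ]
0.06 rod [227.47038584 220.38280254] flag [229.4587625  214.60994873]
0.07 rod [227.15322702 216.7036143 ] flag [229.15782538 210.99427602]
0.08 rod [226.83324614 212.99168889] flag [228.8542752  207.34720828]
red map
........................
........................
........................
........................
........................
.......................#
........................
.............###..##....
.............##.........
........................
.............#..........
........................
........................
........................
........................
........................
........................
............oo..........
.......o...ooo..........
.......oooooo#..........
........................
........................
........................
........................
........................
........................
........................
........................
```

```bash
python3 -m pendant '[{"dx":0.3,"dy":-0.6,"dz":0,"wx":0,"wy":0,"wz":-0.075,"fingers":0.2},{"dx":0.4,"dy":-1,"dz":0,"wx":0,"wy":0,"wz":-0.075,"fingers":0.2},{"dx":0.5,"dy":-1,"dz":0,"wx":0,"wy":0,"wz":-0.075,"fingers":0.2},{"dx":0.6,"dy":-0.9,"dz":0,"wx":0,"wy":0,"wz":-0.075,"fingers":0.2},{"dx":0.7,"dy":-0.8,"dz":0,"wx":0,"wy":0,"wz":-0.075,"fingers":0.2},{"dx":0.8,"dy":-0.7,"dz":0,"wx":0,"wy":0,"wz":-0.075,"fingers":0.2},{"dx":0.9,"dy":-0.6,"dz":0,"wx":0,"wy":0,"wz":-0.075,"fingers":0.2},{"dx":0.9,"dy":-0.6,"dz":0,"wx":0,"wy":0,"wz":0,"fingers":0.2},{"dx":0,"dy":0,"dz":0,"wx":0,"wy":0,"wz":0,"fingers":0.2}]' 20
python3 -c "
from h import *
go((.6116,.1174,.12),48)"
```

```text
time_s: 24.9
eef_pos: [0.6233, 0.1049, 0.4713]
tcp_rot: [-179.9, -0.0, 48.3]
contact_force: [-0.5, -0.2, -0.5]
finger_gap: 0.599
gripper_force: 0.0
eef [0.6233 0.1049 0.4713] rot [-179.85   -0.     48.28] F [-0.47 -0.16 -0.54] gap 0.599 t 24.9
shift units (cur yaw) [ 0.08 -0.83  9.37]  after turn [ 0.07 -0.85  9.37]  turn [-0.002 -0.     0.003]
```

```bash
python3 -m pendant '[{"dx":0,"dy":-0.4,"dz":0.7,"wx":0,"wy":0,"wz":0,"fingers":0.2},{"dx":0.07,"dy":-0.45,"dz":1,"wx":0,"wy":0,"wz":0,"fingers":0.2},{"dx":0,"dy":0,"dz":1,"wx":0,"wy":0,"wz":0,"fingers":0.2},{"dx":0,"dy":0,"dz":1,"wx":0,"wy":0,"wz":0,"fingers":0.2},{"dx":0,"dy":0,"dz":1,"wx":0,"wy":0,"wz":0,"fingers":0.2},{"dx":0,"dy":0,"dz":1,"wx":0,"wy":0,"wz":0,"fingers":0.2},{"dx":0,"dy":0,"dz":1,"wx":0,"wy":0,"wz":0,"fingers":0.2},{"dx":0,"dy":0,"dz":1,"wx":0,"wy":0,"wz":0,"fingers":0.2},{"dx":0,"dy":0,"dz":1,"wx":0,"wy":0,"wz":0,"fingers":0.2},{"dx":0,"dy":0,"dz":0.6,"wx":0,"wy":0,"wz":0,"fingers":0.2},{"dx":0,"dy":0,"dz":0,"wx":0,"wy":0,"wz":0,"fingers":0.2}]'
python3 - <<'E'
from h import *
go((.6116,.1174,.054),48)
c=manip.camera("wrist");S=(.6108,.117);s=manip.camera("scene")
for z in(.066,.074,.082):print(z,"ring axis",proj(c,tw((.0325,.055,z),S),True),"flag",proj(c,tw((.049,.03,z),S),True))
cv2.imwrite("pics/c6.png",cv2.resize(c["img"][80:280,180:380],(600,600),interpolation=cv2.INTER_CUBIC))
E
```

```text
time_s: 26.0
eef_pos: [0.6116, 0.1131, 0.2844]
tcp_rot: [-179.9, 0.2, 48.0]
contact_force: [-0.0, 0.5, 0.4]
finger_gap: 0.601
gripper_force: 0.0
eef [0.6116 0.1131 0.2844] rot [-1.799e+02  1.600e-01  4.796e+01] F [-0.    0.5   0.44] gap 0.601 t 26.0
shift units (cur yaw) [ 0.17 -0.14  3.32]  after turn [ 0.16 -0.14  3.32]  turn [-0.001  0.002 -0.   ]
0.066 ring axis [246.4232339  143.61024993] flag [294.69747492 153.23777556]
0.074 ring axis [245.10554139 144.9121004 ] flag [295.3692422  154.93141982]
0.082 ring axis [243.67528444 146.32758783] flag [296.09820898 156.77170448]
```

View pics/c6.png

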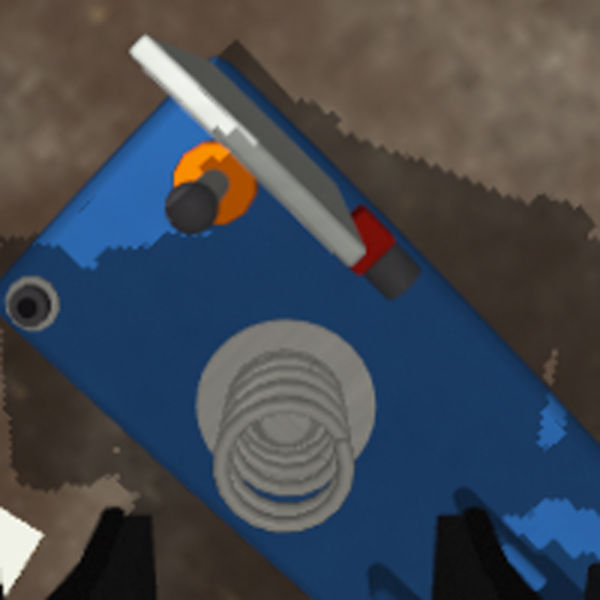

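The wrist view shows the spring at about crop (285,450), standing over the boss, but the scale face with the line is turned away. I'll look for the pointer's redness on the scale face in the scene view.

```bash
python3 - <<'E'
from h import *
c=np.load("s5.npy").astype(int);r=c[...,2]-(c[...,0]+c[...,1])//2
print("cols",list(range(215,236)))
for v in range(198,222):print(v,r[v,215:236])
E
```

```text
cols [215, 216, 217, 218, 219, 220, 221, 222, 223, 224, 225, 226, 227, 228, 229, 230, 231, 232, 233, 234, 235]
198 [53  0 -6 -2 -2  8  3  9 11  7  5  9  4 22 21 20 19 20 21 21 20]
199 [-11  -5  -3   1   4  10  10   9   5  -3   1   3   5  21  20  19  18  18
  17  19  19]
200 [-4 -1  4 10  8  8  8  9  5 -2  1 -2  8 22 20 19 18 17 19 20 18]
201 [ 1 10  4  4  8  8  9 10  5 -1  1  4  8  6 20 19 18 20 20 18 19]
202 [-4  9  9  4  8  9  8 10  8  3  3  3  8  8 21 20 20 20 19 18 15]
203 [-6  7  9  8  9  9  6  9  8  3  2  4  8  3 18 15 15 20 19 16 16]
204 [ -4  11   7   9   8   8   6   8   9   4   2   3   5  -4  11   5  13  -6
   2  38 137]
205 [ -3   7   8   8  10   8  10   7   9   4   1   1   4 -11 216 147 175 -21
  -8 157 132]
206 [ -3   7   7   5   7   7   8   9   7   6   3   1   5 -11 226 201  58   5
 -11   5   8]
207 [ -5   4  11   6   4   8   8   9   8   5   2   0   2 -15  57  51  60  25
   4  16  18]
208 [ -3   1   2  10   7   9   8   9   8   5   2  -1   2 111 107  57  62  42
  18  21  16]
209 [-3  4  6  6  9  8  9  9  7  7  1  0 47 53 69 74 40 16 15 17 10]
210 [-5  0  9  2  9  8  9  9 
[... 186 characters left out ...]
-4 12  9  7  7  6  7  8  8 -1  1 -3  3  3 23 21 20 20 21 24]
214 [-4 -2  8  5  8  8  8  5  2  2 -2 -7 -8 43  0 10 19 21 19 19 19]
215 [  4  -2   7   9   5   9   5  -1   0  57  20 -16  58 182 165   5  19  23
  20  21  22]
216 [  3  -2   8   7   8   6  -1  16 199 131  52  16 114 182 184   1  16  19
  20  25  25]
217 [ 10  -5   2   5   8   5   0  -6 111 184 182 182 184 176  76  24  18  22
  23  20  24]
218 [ 8 -3  4  5  5  9  6 -3 63 88 86 75 82 92 88 28 21 22 20 22 22]
219 [ 9 -5  4 10  4  5  6  2 42 95 99 95 96 97 63 16 20 21 20 21 22]
220 [ 15  -5   2   6   9   8   8   5  -1  22  75  72  43  40 -11  12  20  23
  19  24  23]
221 [15 -6  1  4  4  6  3  4  5  4 -4 -8 -7  0  0 14 22 23 22 17 22]
```

```bash
python3 - <<'E'
from h import *
s=manip.camera("scene");S=np.array([.6108,.117,0]);a=np.radians(2.9);n=np.array([np.cos(a),np.sin(a),0]);m=np.array([-np.sin(a),np.cos(a),0])
def onx(u,v,x):
    d=ray(s,u,v);k=(x-(s["eye"]-S)@n)/(d@n);p=s["eye"]+k*d;return round((p-S)@m,4),round(p[2],4)
for x in(.040,.043,.046,.049,.052):print(x,"pointer",onx(228,208.6,x),onx(227.2,209,x),"ring top centre on rod plane",onx(226.2,216,x-.012))
for x in(.031,.033,.035):print(x,[onx(226.2,v,x) for v in(215.3,216,216.5)])
E
```

```text
0.04 pointer (np.float64(0.0426), np.float64(0.0845)) (np.float64(0.0454), np.float64(0.0846)) ring top centre on rod plane (np.float64(0.0631), np.float64(0.077))
0.043 pointer (np.float64(0.0395), np.float64(0.0823)) (np.float64(0.0424), np.float64(0.0824)) ring top centre on rod plane (np.float64(0.06), np.float64(0.0747))
0.046 pointer (np.float64(0.0364), np.float64(0.0801)) (np.float64(0.0393), np.float64(0.0803)) ring top centre on rod plane (np.float64(0.057), np.float64(0.0725))
0.049 pointer (np.float64(0.0333), np.float64(0.078)) (np.float64(0.0362), np.float64(0.0781)) ring top centre on rod plane (np.float64(0.0539), np.float64(0.0702))
0.052 pointer (np.float64(0.0302), np.float64(0.0758)) (np.float64(0.0331), np.float64(0.076)) ring top centre on rod plane (np.float64(0.0509), np.float64(0.068))
0.031 [(np.float64(0.0598), np.float64(0.0765)), (np.float64(0.06), np.float64(0.0747)), (np.float64(0.0602), np.float64(0.0734))]
0.033 [(np.float64(0.0578), np.float64(0.075)), (np.float64(0.058), np.float64(0.0732)), (np.float64(0.0582), np.float64(0.0719))]
0.035 [(np.float64(0.0558), np.float64(0.0735)), (np.float64(0.056), np.float64(0.0717)), (np.float64(0.0561), np.float64(0.0705))]
```

The pointer is at z≈0.079 and the ring's upper edge at z≈0.072, so it was pushed about 7 mm below the line. The spring is tired and goes to the red bin. Picking it.

```bash
python3 -m pendant '[{"dx":0.17,"dy":-0.14,"dz":0.5,"wx":0,"wy":0,"wz":0,"fingers":0.2},{"dx":0,"dy":0,"dz":0.8,"wx":0,"wy":0,"wz":0,"fingers":0.2},{"dx":0,"dy":0,"dz":0.9,"wx":0,"wy":0,"wz":0,"fingers":0.2},{"dx":0,"dy":0,"dz":0.7,"wx":0,"wy":0,"wz":0,"fingers":0.2},{"dx":0,"dy":0,"dz":0.46,"wx":0,"wy":0,"wz":0,"fingers":0.2},{"dx":0,"dy":0,"dz":0,"wx":0,"wy":0,"wz":0,"fingers":-0.1},{"dx":0,"dy":0,"dz":0,"wx":0,"wy":0,"wz":0,"fingers":-1},{"dx":0,"dy":0,"dz":0,"wx":0,"wy":0,"wz":0,"fingers":-1},{"dx":0,"dy":0,"dz":0,"wx":0,"wy":0,"wz":0,"fingers":-1},{"dx":0,"dy":0,"dz":0,"wx":0,"wy":0,"wz":0,"fingers":-1},{"dx":0,"dy":0,"dz":0,"wx":0,"wy":0,"wz":0,"fingers":-1}]' 20
python3 - <<'E'
from h import *
B=np.mean([[.508,.546],[.661,.488],[.572,.277],[.421,.337]],0);print(B)
go((*B,.20),48)
E
```

```text
time_s: 27.25
eef_pos: [0.6125, 0.1184, 0.2197]
tcp_rot: [180.0, -0.0, 48.0]
contact_force: [1.2, 0.1, 2.0]
finger_gap: 0.384
gripper_force: 20.1
[0.5405 0.412 ]
eef [0.6125 0.1184 0.2197] rot [ 1.7996e+02 -5.0000e-02  4.8000e+01] F [1.23 0.05 1.99] gap 0.384 t 27.25
shift units (cur yaw) [  8.5  -12.49  -7.22]  after turn [  8.5  -12.5   -7.22]  turn [ 0.001 -0.001 -0.   ]
```

```bash
python3 -m pendant '[{"dx":0,"dy":0,"dz":-0.6,"wx":0,"wy":0,"wz":0,"fingers":-1},{"dx":0,"dy":0,"dz":-1,"wx":0,"wy":0,"wz":0,"fingers":-1},{"dx":0,"dy":0,"dz":-1,"wx":0,"wy":0,"wz":0,"fingers":-1},{"dx":0,"dy":0,"dz":-1,"wx":0,"wy":0,"wz":0,"fingers":-1},{"dx":0,"dy":0,"dz":-1,"wx":0,"wy":0,"wz":0,"fingers":-1},{"dx":0,"dy":0,"dz":-1,"wx":0,"wy":0,"wz":0,"fingers":-1},{"dx":0,"dy":0,"dz":-1,"wx":0,"wy":0,"wz":0,"fingers":-1},{"dx":0.5,"dy":-0.7,"dz":-0.6,"wx":0,"wy":0,"wz":0,"fingers":-1},{"dx":0.7,"dy":-1,"dz":0,"wx":0,"wy":0,"wz":0,"fingers":-1},{"dx":0.7,"dy":-1,"dz":0,"wx":0,"wy":0,"wz":0,"fingers":-1},{"dx":0.7,"dy":-1,"dz":0,"wx":0,"wy":0,"wz":0,"fingers":-1},{"dx":0.7,"dy":-1,"dz":0,"wx":0,"wy":0,"wz":0,"fingers":-1}]'
python3 -m pendant '[{"dx":0.7,"dy":-1,"dz":0,"wx":0,"wy":0,"wz":0,"fingers":-1},{"dx":0.7,"dy":-1,"dz":0,"wx":0,"wy":0,"wz":0,"fingers":-1},{"dx":0.7,"dy":-1,"dz":0,"wx":0,"wy":0,"wz":0,"fingers":-1},{"dx":0.7,"dy":-1,"dz":0,"wx":0,"wy":0,"wz":0,"fingers":-1},{"dx":0.7,"dy":-1,"dz":0,"wx":0,"wy":0,"wz":0,"fingers":-1},{"dx":0.7,"dy":-1,"dz":0,"wx":0,"wy":0,"wz":0,"fingers":-1},{"dx":0.7,"dy":-1,"dz":0,"wx":0,"wy":0,"wz":0,"fingers":-1},{"dx":0.7,"dy":-0.8,"dz":0,"wx":0,"wy":0,"wz":0,"fingers":-1},{"dx":0,"dy":0,"dz":0,"wx":0,"wy":0,"wz":0,"fingers":-1}]'
python3 - <<'E'
from h import *
go((.5405,.412,.045),48)
t=manip.camera("top");s=manip.camera("scene")
im=np.hstack([cv2.resize(t["img"][120:260,100:240],(400,400),interpolation=cv2.INTER_CUBIC),cv2.resize(s["img"][190:370,90:270],(400,400),interpolation=cv2.INTER_CUBIC)])
cv2.imwrite("pics/c7.png",im)
E
```

```text
time_s: 28.45
eef_pos: [0.5855, 0.2324, 0.3634]
tcp_rot: [-180.0, 0.0, 48.1]
contact_force: [-0.0, -0.8, -1.7]
finger_gap: 0.383
gripper_force: 20.0
time_s: 29.35
eef_pos: [0.5425, 0.4221, 0.3631]
tcp_rot: [-179.8, 0.0, 48.3]
contact_force: [-0.4, 0.5, -1.6]
finger_gap: 0.38
gripper_force: 20.0
eef [0.5425 0.4221 0.3631] rot [-179.84    0.     48.33] F [-0.37  0.48 -1.61] gap 0.38 t 29.35
shift units (cur yaw) [-0.44  0.28  7.71]  after turn [-0.44  0.26  7.71]  turn [-0.002  0.     0.004]
```

View pics/c7.png

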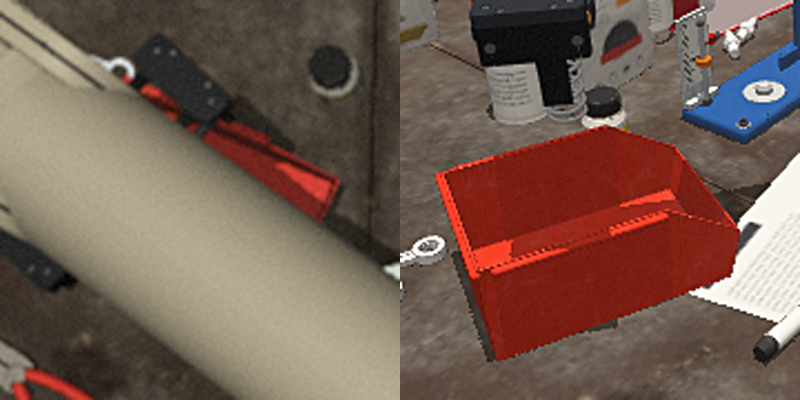

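The spring is in the grip over the bin, and the bin and bottle are undisturbed. Lowering.

```bash
python3 -m pendant '[{"dx":-0.44,"dy":0.27,"dz":0.6,"wx":0,"wy":0,"wz":0,"fingers":-1},{"dx":0,"dy":0,"dz":1,"wx":0,"wy":0,"wz":0,"fingers":-1},{"dx":0,"dy":0,"dz":1,"wx":0,"wy":0,"wz":0,"fingers":-1},{"dx":0,"dy":0,"dz":1,"wx":0,"wy":0,"wz":0,"fingers":-1},{"dx":0,"dy":0,"dz":1,"wx":0,"wy":0,"wz":0,"fingers":-1},{"dx":0,"dy":0,"dz":1,"wx":0,"wy":0,"wz":0,"fingers":-1},{"dx":0,"dy":0,"dz":0.9,"wx":0,"wy":0,"wz":0,"fingers":-1},{"dx":0,"dy":0,"dz":0.6,"wx":0,"wy":0,"wz":0,"fingers":-1},{"dx":0,"dy":0,"dz":0.3,"wx":0,"wy":0,"wz":0,"fingers":-1},{"dx":0,"dy":0,"dz":0,"wx":0,"wy":0,"wz":0,"fingers":-1}]'
```

```text
time_s: 30.45
eef_pos: [0.5437, 0.4076, 0.2146]
tcp_rot: [-180.0, 0.1, 48.0]
contact_force: [-0.2, -1.3, -2.1]
finger_gap: 0.385
gripper_force: 20.0
```

```bash
python3 -m pendant '[{"dx":0,"dy":0,"dz":0.18,"wx":0,"wy":0,"wz":0,"fingers":-1},{"dx":0,"dy":0,"dz":0.15,"wx":0,"wy":0,"wz":0,"fingers":-1},{"dx":0,"dy":0,"dz":0,"wx":0,"wy":0,"wz":0,"fingers":-1},{"dx":0,"dy":0,"dz":0,"wx":0,"wy":0,"wz":0,"fingers":0},{"dx":0,"dy":0,"dz":0,"wx":0,"wy":0,"wz":0,"fingers":0.2},{"dx":0,"dy":0,"dz":0,"wx":0,"wy":0,"wz":0,"fingers":0.2},{"dx":0,"dy":0,"dz":0,"wx":0,"wy":0,"wz":0,"fingers":0.2},{"dx":0,"dy":0,"dz":0,"wx":0,"wy":0,"wz":0,"fingers":0.2}]'
python3 -m pendant '[{"dx":0,"dy":0,"dz":-0.5,"wx":0,"wy":0,"wz":0,"fingers":0.2},{"dx":0,"dy":0,"dz":-1,"wx":0,"wy":0,"wz":0,"fingers":0.2},{"dx":0,"dy":0,"dz":-1,"wx":0,"wy":0,"wz":0,"fingers":0.2},{"dx":0,"dy":0,"dz":-1,"wx":0,"wy":0,"wz":0,"fingers":0.2},{"dx":0,"dy":0,"dz":-1,"wx":0,"wy":0,"wz":0,"fingers":0.2},{"dx":0,"dy":0,"dz":-1,"wx":0,"wy":0,"wz":0,"fingers":0.2},{"dx":0,"dy":0,"dz":-1,"wx":0,"wy":0,"wz":0,"fingers":0.2},{"dx":0,"dy":0,"dz":0,"wx":0,"wy":0,"wz":0,"fingers":0.2}]'
python3 - <<'E'
from h import *
c=manip.camera("wrist");s=manip.camera("scene");w=cv2.resize(c["img"][80:330,130:430],(480,400));z=cv2.resize(s["img"][90:350,90:298],(320,400))
cv2.imwrite("pics/c8.png",np.hstack([w,z]))
E
```

```text
time_s: 31.25
eef_pos: [0.5438, 0.4078, 0.2087]
tcp_rot: [180.0, -0.0, 48.0]
contact_force: [0.6, -0.1, -0.4]
finger_gap: 0.594
gripper_force: 0.0
time_s: 32.05
eef_pos: [0.5439, 0.4085, 0.3425]
tcp_rot: [180.0, -0.3, 48.0]
contact_force: [-0.4, 0.9, 1.0]
finger_gap: 0.6
gripper_force: 0.0
```

View pics/c8.png

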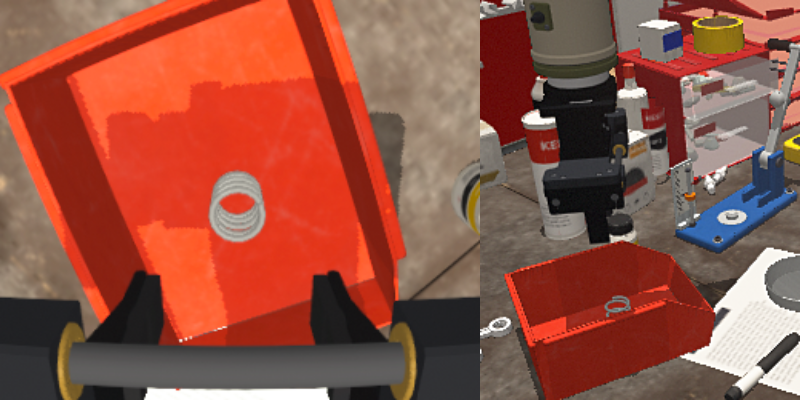

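The spring stands inside the bin at crop (237,208), near the middle of the floor. The lever stands open and the gripper is clear. Handing in.

```bash
python3 -c "
from station import manip
print(manip.finish_job())"
```

```text
the job is handed in; nothing more can be done
None
```

I handed the job in without getting a verdict back: the spring held about 11.7 N at the handle for about 1.2 s, the ring's upper edge ended roughly 7 mm below the red line, so it is tired and stands, let go, in the red bin with the lever open.

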